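# Space the slats of a guard grille in the jig and clamp them

### The job

The slats of a guard grille have slipped in the clamping jig. Raise the jig's cam lever fully so that the pressure bar lets go, then step the black packing block along the row to set both gaps to its 28 mm thickness: stand it against the fixed end bar and slide the first loose slat up to it, then stand it against that slat and slide the second one up, keeping the slats square and their far ends under the pressure bar. Put the block back on the table beside the jig and swing the lever fully down again to clamp the slats, without disturbing the tools around.

Things in the scene. Friction and masses are not known exactly. Their poses are not given: they have to be found in the camera images.
- jig: Slat jig fixed to the table: aluminium bed 210 (x) x 310 (y) mm, its surface 20 mm above the table. Origin: centre of its footprint at table height; x axis points away from the robot (turned by the jig's yaw), y left, z up. A 12 mm high stop strip runs along the far edge (x = 98.5 mm). Gauged by the block, the first slat's centre comes to y = +57 mm, the second's to y = -1 mm.
- end_bar (a point): Top centre of the fixed end bar on the left side of the bed: same section as a slat (190 long in jig x, 30 wide, 10 thick), screwed down parallel to the jig's x axis. Its inner (right) face is 15 mm from this point, at jig y = +100 mm.
- clamp_mid (a point): Middle of the pressure bar's underside when clamped (jig x = 76, y = 0, z = 30 mm). The bar is 30 mm wide (jig x 61 to 91) and spans the row along y; above it a cam shaft (86.5 mm above the table) runs between two grey brackets at the far corners of the bed (jig y = +-145 mm, up to 111 mm high).
- lever_pivot (a point): Point on the lever's turning axis (the jig's y axis direction), level with the middle of the lever's handgrip; 76 mm in x, 200 mm in y and 86.5 mm in z from the jig's origin.
- lever_grip (a point): Middle of the lever's black handgrip: a cylinder 20 mm thick and 55 mm long (jig y +172 to +227 mm), parallel to the jig's y axis, free all round, sticking out to the left of the lever arm (13 mm thick, at jig y = +166 mm). The lever arm is 110 mm long from pivot to handgrip.
- cam_lever (a joint): Angle of the cam lever, rad. 0 = fully down (clamped): the arm points toward the robot (jig -x) and 25 deg up from level. It grows as the lever is raised and swung back, to 1.35 (about 12 deg past upright) where the pressure bar stands about 8 mm higher. It stays where it is left (friction about 0.25 N m; about 5 N at the handgrip).
- slat_a_center (a point): Centre of the first loose slat, the one next to the fixed end bar: steel flat bar 190 x 30 x 10 mm, 0.3 to 0.6 kg, lying on the bed along the jig's x (slightly turned), its x axis along its length. Its far end lies under the pressure bar.
- slat_b_center (a point): Centre of the second loose slat, the same as the first, farther to the right on the bed.
- spacer_center (a point): Centre of the black steel packing block, 28 (x) x 75 (y) x 25 mm high (z), about 0.16 kg; it lies on the table on the right or on the left of the jig, its long side along its own y. In use its long side lies along the slats, so that 28 mm is the gap.
- tape_measure: Bystander: yellow tape measure, 36 x 80 x 62 mm, origin at its underside.
- threadlock: Bystander: red bottle standing behind the lever, 24 x 36 x 92 mm, origin at its underside.
- caliper: Bystander: vernier caliper, 63 x 217 x 12 mm, on the table in front of the jig.
- duct_tape: Bystander: roll of grey tape, 107 mm across, 48 mm high, at the far right.
- torch: Bystander: work torch standing on end behind the jig, 40 mm thick, 254 mm high, origin at its underside.
- pliers: Bystander: pliers, 62 x 171 x 15 mm, on the table at the near right.

How it is judged:
By the outcome, as a careful person would: the job done as asked, in the order asked, and still so for the second after the job is handed in, with the robot touching nothing.
It also fails if it takes over 72 s, if anything falls off the work surface, if the arm or the gripper's body presses on something with over 40 N, if the wrist force passes 120 N, or if a joint passes its speed limit or range.

### The arm

A 6-joint arm with a two-finger parallel gripper is mounted at the origin on a cart in front of the work surface, level with it; the furniture and walls round the work are solid. World frame = base frame: x ahead of the robot, y to its left, z up, the work surface at z = 0. Lengths are in m, angles in rad, forces in N, time in s.
With the tool pointing down it reaches from about 0.35 to 0.85 m from the base axis. Payload 8.1 kg.
Tool frame: the origin (TCP) lies at the very end of the fingers, on their centre line; the grasp point (between the pads) lies 19 mm behind it; z points along the fingers, y is the direction in which the jaws open and shut (so a half turn about z gives the same grasp; the last joint's range is limited). The gripper opens to 85 mm and grips with 20 to 120 N. Pads are 22 mm wide; open, the fingers measure 114 mm over their backs; the gripper's body (76 mm by 85 mm) begins 54 mm behind the grasp point. The pads swing forward as they close: fully open they stand 13 mm farther back than shut.
Start: joints at [-1.338, 0.13, 1.488, -0, 1.523, -0.085], TCP at [0.188, -0.57, 0.231] pointing down, gripper open.
Joint ranges: [-2.96, 2.96], [-0.89, 2.26], [0.02, 2.5], [-1.34, 4.48], [0, 2.73], [-2.66, 2.66]. Speed limits (rad/s): [2.39, 2.39, 2.79, 3.14, 3.14, 3.14].

### API

Orientations are given as a 3x3 rotation matrix whose columns are the frame's x, y, z axes.
In Python, from plant import sense, eyes, workorder gives the robot as it stands.
- The arm moves only by the tool drive_tool, never from a script. Its argument "deltas" is one flat list of numbers, 6 for each row, row after row: the shift along the world's x, y, z in m, then the turn, a rotation vector about the world's x, y, z in degrees. A call has 1 to 12 rows; each row is the pose to reach, as a shift and turn from the pose commanded when the call began; what a row does not reach only later rows make up. A row lasts 1/10 s, in which the tool goes at most 50 mm and 8.59 degrees, less where a joint would pass 70% of its speed; a pose out of reach is approached as far as the arm can. A call with a gripper value outside its range is refused whole. "grip" is the finger opening in m, from 0 to 0.0854, set as the call begins (left out, the last holds). The fingers move at their own pace and stop on an object; "force" is the grip in N (left out, the last holds). Time passes only in rows, so rows that repeat a pose let the fingers close. It gives the time, the measured TCP pose, the force and the opening at its end, in the units of the state.
- sense(): the state, without advancing time (a new reading comes with each control period).
- eyes.read_camera(name): name is "scene" or "top"; returns a dict with "img" (384x512x3 uint8, blue, green, red), "camera_matrix" (3x3 intrinsics, pixels), "R" (3x3) and "t" (3): a world point X has camera coordinates R X + t. Camera axes: x right, y down, z forward; pixel columns grow to the right and rows downward; lengths in m; the calibration is good to about 2 mm. A picture is of the moment at which its call begins. There is no depth.
- workorder.job_done(): hands the job in, once; it reports no verdict.
Trained networks look in the newest picture that a camera, given by its name, has taken for a name from the list of things; names that differ only in an ending like _2 or _b are one class to them, and where a whole thing is asked for, a point or a joint stands for the part that bears it (a point fixed in the world has none). Each returns a list of dicts, best first, with "p" (0 to 1); they miss things now and then, are a little off and sometimes report something else, mostly with a low value. They report only what shows in the picture. A call takes as long as a camera call.
- eyes.find_in(camera, thing): "pixel" ([column, row] in pixels, amid what is visible of it).
- eyes.trace(camera, thing): "region" (384x512 bool, what is visible of it) and "pixel" ([column, row] in pixels, amid what is visible of it).
The state is a dict: "time": time; "q": joint angles; "qvel": joint speeds; "joint_efforts": joint torques, N m; "ee_pos": TCP position; "orientation": TCP orientation; "force": force on the tool from outside, world axes, zero at the start; "moment": the same for the moment, N m; "width": finger opening in m.
Only numpy, scipy, OpenCV 4.12 (cv2) and the standard library are available. Lean on these libraries where they do the work, as an engineer would, in place of code of your own. Each camera call takes 0.05 s, during which the arm holds its last target.

## Working session

There is one attempt and no reset: what is moved stays moved. The work goes in short steps, Python scripts to look and compute and a tool call to move; the robot and the scene stay as the last step left them, time stands still between calls to the robot, and variables do not carry over. Pictures are saved under pics/ and viewed, and the job is handed in when it is done.

Besides the shell and the picture viewer there is one more tool, called after "Request:" by a JSON object that holds its "api" and its "payload". drive_tool: Moves the arm, as the interface text tells. Its arguments: {"type":"object","properties":{"deltas":{"type":"array"},"grip":{"type":"number"},"force":{"type":"number"}},"required":["deltas"]}

```bash
ls; mkdir -p pics; python3 - <<'E'
from plant import sense, eyes, workorder
import cv2, numpy as np
for n in ["scene","top"]:
    d=eyes.read_camera(n)
    cv2.imwrite(f"pics/{n}0.png",d["img"])
    np.savez(f"cam_{n}.npz",K=d["camera_matrix"],R=d["R"],t=d["t"])
    print(n,d["camera_matrix"].round(2).tolist(),(-d["R"].T@d["t"]).round(3),d["R"].round(3).tolist())
    for th in ["jig","end_bar","clamp_mid","lever_grip","slat_a_center","spacer_center","tape_measure","threadlock","caliper","duct_tape","torch","pliers","lever_pivot"]:
        try: print(th,[(np.round(r["pixel"],1).tolist(),round(r["p"],2)) for r in eyes.find_in(n,th)])
        except Exception as e: print(th,e)
s=sense(); print(s["time"],s["ee_pos"],s["orientation"],s["width"])
E
```

```text
pics
scene [[496.69, 0.0, 262.55], [0.0, 496.69, 194.53], [0.0, 0.0, 1.0]] [-0.146  0.989  0.973] [[-0.835, -0.549, -0.006], [-0.311, 0.481, -0.82], [0.453, -0.683, -0.572]]
jig [([269.8, 212.6], 0.83), ([290.0, 205.1], 0.46)]
end_bar [([269.1, 215.2], 0.77)]
clamp_mid [([269.5, 212.0], 0.92)]
lever_grip [([245.3, 208.2], 0.64)]
slat_a_center [([280.3, 221.4], 0.73)]
spacer_center [([329.0, 179.8], 0.49), ([183.5, 267.2], 0.19)]
tape_measure [([182.9, 265.8], 0.76)]
threadlock [([199.6, 229.9], 0.84)]
caliper [([321.7, 234.4], 0.85), ([250.0, 207.6], 0.3), ([184.4, 265.6], 0.19)]
duct_tape [([287.2, 158.9], 0.93)]
torch [([241.8, 142.5], 0.62), ([246.2, 204.3], 0.33)]
pliers [([354.3, 196.8], 0.68)]
lever_pivot [([269.0, 212.0], 0.73)]
top [[350.46, 0.0, 261.37], [0.0, 350.46, 196.13], [0.0, 0.0, 1.0]] [ 0.474 -0.079  0.981] [[-0.03, -0.999, -0.021], [-0.998, 0.031, -0.058], [0.059, 0.019, -0.998]]
jig [([268.5, 197.8], 0.75)]
end_bar [([267.3, 198.3], 0.71)]
clamp_mid [([268.5, 197.2], 0.86)]
lever_grip [([233.7, 175.0], 0.98)]
slat_a_center [([257.6, 212.8], 0.57), ([270.6, 199.1], 0.29), ([195.8, 150.5], 0.16)]
spacer_center [([385.0, 216.8], 0.72)]
tape_measure [([145.6, 172.9], 0.91), ([269.6, 198.4], 0.23)]
threadlock [([194.8, 152.4], 0.47)]
caliper [([287.8, 262.3], 0.86)]
duct_tape [([390.7, 134.4], 0.97)]
torch [([329.3, 98.4], 0.56)]
pliers [([376.3, 262.1], 0.74), ([196.6, 149.9], 0.25)]
lever_pivot [([268.9, 199.0], 0.87)]
1.4 [ 0.18750892 -0.5699588   0.23131017] [[ 9.49936787e-01  3.12442153e-01  3.01324332e-05]
 [ 3.12442154e-01 -9.49936788e-01 -6.79189238e-06]
 [ 2.65018333e-05  1.58665107e-05 -1.00000000e+00]] 0.08561901131435001
```

View pictures.

```bash
python3 - <<'E'
import cv2
a=cv2.imread("pics/top0.png"); b=a[80:310,90:450]; cv2.imwrite("pics/top0c.png",cv2.resize(b,None,fx=2.2,fy=2.2,interpolation=cv2.INTER_CUBIC))
a=cv2.imread("pics/scene0.png"); b=a[110:310,150:400]; cv2.imwrite("pics/scene0c.png",cv2.resize(b,None,fx=3,fy=3,interpolation=cv2.INTER_CUBIC))
E
```

```text
(no output)
```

View pics/top0c.png

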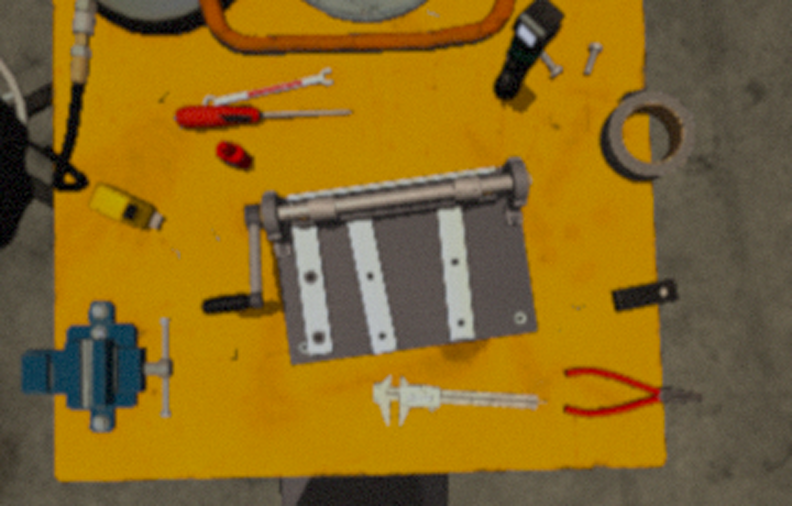

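View pics/scene0c.png

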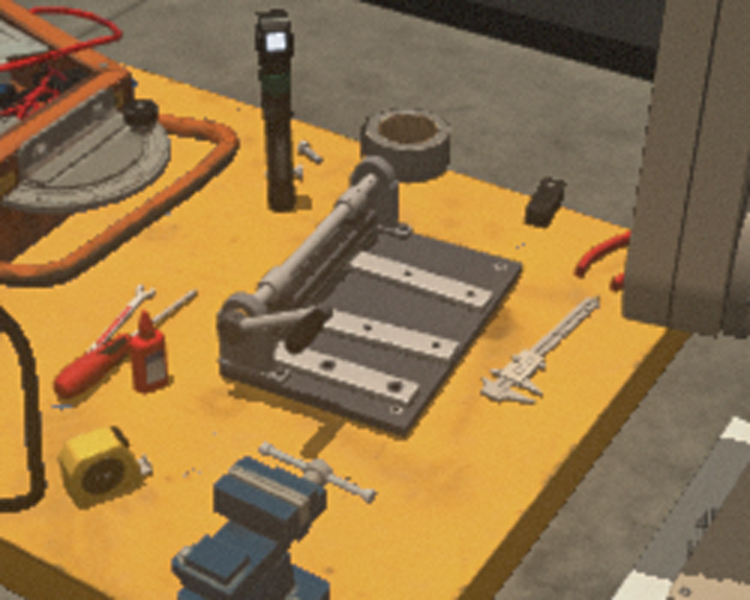

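```bash
python3 - <<'E'
import cv2
a=cv2.imread("pics/top0.png"); b=a[150:250,180:340]; cv2.imwrite("pics/top0d.png",cv2.resize(b,None,fx=5,fy=5,interpolation=cv2.INTER_CUBIC))
a=cv2.imread("pics/scene0.png"); b=a[160:260,215:335]; cv2.imwrite("pics/scene0d.png",cv2.resize(b,None,fx=6,fy=6,interpolation=cv2.INTER_CUBIC))
E
```

```text
(no output)
```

View pics/top0d.png

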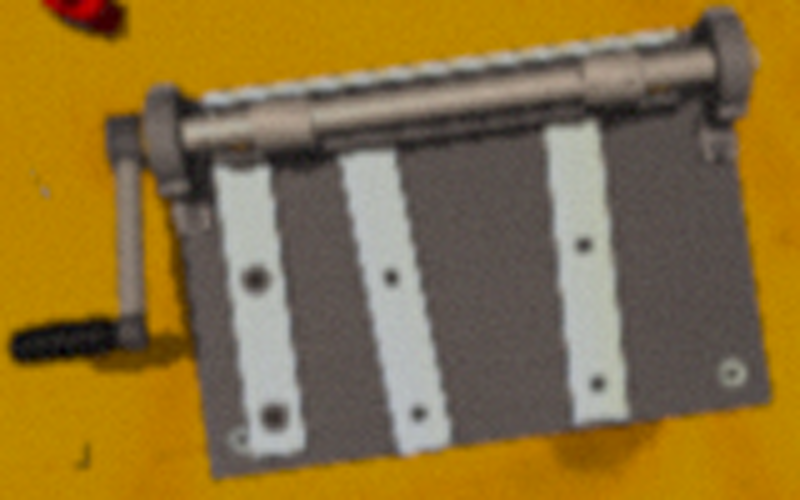

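View pics/scene0d.png

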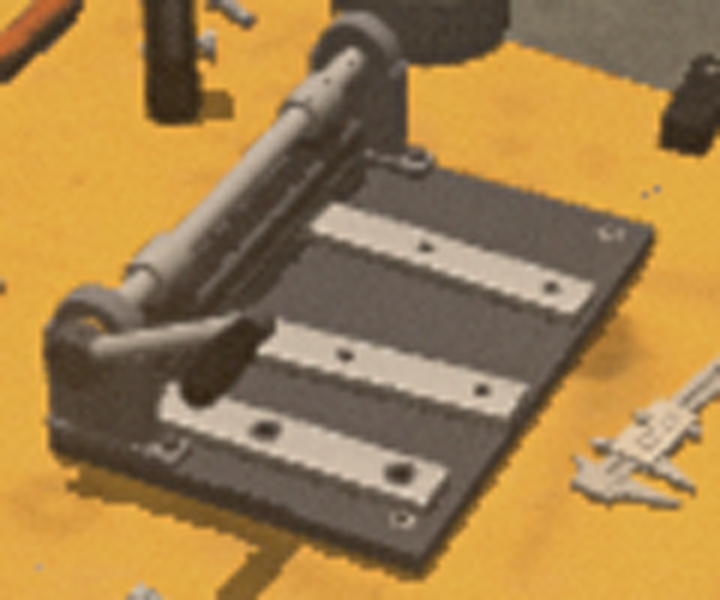

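```bash
cat > h.py <<'E'
import numpy as np, cv2
from scipy.optimize import least_squares
def cam(n):
    d=np.load(f"cam_{n}.npz"); return d["K"],d["R"],d["t"]
def proj(n,X):
    K,R,t=cam(n); p=(np.atleast_2d(X)@R.T+t)@K.T; return p[:,:2]/p[:,2:]
def back(n,px,z):
    K,R,t=cam(n); px=np.atleast_2d(px).astype(float)
    r=np.c_[px,np.ones(len(px))]@np.linalg.inv(K).T@R; c=-R.T@t
    return c+r*((z-c[2])/r[:,2:])
def j2w(J,P):
    P=np.atleast_2d(P); c,s=np.cos(J[2]),np.sin(J[2])
    return np.c_[J[0]+c*P[:,0]-s*P[:,1],J[1]+s*P[:,0]+c*P[:,1],P[:,2]]
def w2j(J,P):
    P=np.atleast_2d(P); c,s=np.cos(J[2]),np.sin(J[2]); d=P[:,:2]-J[:2]
    return np.c_[c*d[:,0]+s*d[:,1],-s*d[:,0]+c*d[:,1],P[:,2]]
E
python3 - <<'E'
from h import *
top=cv2.imread("pics/top0.png"); sc=cv2.imread("pics/scene0.png")
# bed edges by subpixel hue transition: yellow table vs grey: use saturation
def near_edge(img,p0,p1,nrm,L=6,n=40):
    S=cv2.GaussianBlur(cv2.cvtColor(img,cv2.COLOR_BGR2HSV)[:,:,1].astype(np.float32),(0,0),0.7)
    pts=[]
    for f in np.linspace(.05,.95,n):
        p=np.array(p0)*(1-f)+np.array(p1)*f
        u=np.arange(-L,L+.1,.2); q=p+u[:,None]*np.array(nrm)
        v=cv2.remap(S,q[:,0].astype(np.float32)[None],q[:,1].astype(np.float32)[None],cv2.INTER_LINEAR)[0]
        g=np.abs(np.gradient(v)); w=g**2; k=np.argmax(g); sl=slice(max(0,k-6),k+7)
        pts.append(p+np.array(nrm)*(u[sl]@w[sl]/w[sl].sum()))
    return np.array(pts)
E1=near_edge(top,(222.6,245.4),(334.4,230.4),(0.13,0.99))
E2=near_edge(top,(334.4,230.4),(328,185),(0.99,-.13))
def rob(pts):
    l=cv2.fitLine(pts.astype(np.float32),cv2.DIST_HUBER,0,.01,.01).ravel()
    r=(pts-l[2:])@np.array([-l[1],l[0]]); return l,np.std(r)
for e in(E1,E2):
    l,s=rob(e); print(l,s)
# in world, at z=.02 vs 0 (bottom edge may show)
for z in (.02,.0):
    a=back("top",E1,z);la,_=rob(a[:,:2]*1000);b=back("top",E2,z);lb,_=rob(b[:,:2]*1000)
    print(z,la,np.degrees(np.arctan2(la[1],la[0])),lb,np.degrees(np.arctan2(lb[1],lb[0])))
# slats
g=cv2.cvtColor(top,cv2.COLOR_BGR2HSV); m=((g[:,:,2]>150)&(g[:,:,1]<70)).astype(np.uint8)
n,lab,st,ce=cv2.connectedComponentsWithStats(m)
for i in range(1,n):
    if st[i,4]>150 and 200<ce[i][0]<340 and 150<ce[i][1]<250:
        ys,xs=np.nonzero(lab==i); W=back("top",np.c_[xs,ys],.03)[:,:2]*1000
        r=cv2.minAreaRect(W.astype(np.float32)); l,s=rob(np.c_[xs,ys]);lw,_=rob(W)
        ang=np.degrees(np.arctan2(lw[1],lw[0]))
        print(st[i],ce[i].round(1),"w",W.mean(0).round(1),"ang",round(ang if ang<90 else ang-180,2),[np.round(x,1) for x in r])
K,R,t=cam("top")
print("lever grip",back("top",(233.7-0,175),.133)," spacer",back("top",(385,216.8),.025))
print("NL,NR", back("top",[(222.6,245.4),(334.4,230.4)],.02), back("scene",[(215+428/6,160+556/6),(215+655/6,160+231/6)],.02))
E
```

```text
[ 9.9096239e-01 -1.3413984e-01  2.7692514e+02  2.3790317e+02] 0.23166686938444656
[1.4706784e-01 9.8912638e-01 3.3006134e+02 2.0464827e+02] 0.09929345640452703
0.02 [ 1.04897365e-01 -9.94483054e-01  4.14883606e+02 -9.91118393e+01] -83.978745 [ 9.9441034e-01  1.0558476e-01  5.0113760e+02 -2.4719659e+02] 6.060858
0.0 [ 1.04897246e-01 -9.94483054e-01  4.13661774e+02 -9.95398788e+01] -83.97875 [ 9.9441022e-01  1.0558548e-01  5.0171045e+02 -2.5070584e+02] 6.0608993
[217 165  79  13 229] [255. 171.] w [598.9 -44.9] ang -84.32 [array([598.6, -47.5]), array([ 11.1, 215.1]), np.float64(4.9)]
[289 175  16  59 587] [296.9 204.1] w [ 505.2 -156. ] ang 3.89 [array([ 505., -156.]), array([158.2,  28.5]), np.float64(3.7)]
[249 181  21  60 607] [258.9 209.9] w [492.7 -52.5] ang 10.01 [array([492.6, -52.6]), array([163.9,  28.3]), np.float64(9.7)]
[223 184  18  57 529] [231.5 211.2] w [491.4  21.8] ang 6.24 [array([490. ,  21.6]), array([155.9,  28.3]), np.float64(6.1)]
lever grip [[0.57727244 0.00349903 0.133     ]]  spacer [[ 0.46353698 -0.39290354  0.025     ]]
NL,NR [[ 0.39879834  0.04971086  0.02      ]
 [ 0.43069146 -0.25605444  0.02      ]] [[ 0.39134309  0.057885    0.02      ]
 [ 0.42486902 -0.24008008  0.02      ]]
```

```bash
python3 - <<'E'
from h import *
top=cv2.imread("pics/top0.png"); sc=cv2.imread("pics/scene0.png")
def edge(n,img,J,A,B,L=5,n_=40,chan=1,lo=.05,hi=.95):
    """sample along the projected jig line A-B, find strongest gradient across; returns signed offsets px"""
    if chan is None: S=cv2.cvtColor(img,cv2.COLOR_BGR2GRAY)
    else: S=cv2.cvtColor(img,cv2.COLOR_BGR2HSV)[:,:,chan]
    S=cv2.GaussianBlur(S.astype(np.float32),(0,0),0.8)
    p0,p1=proj(n,j2w(J,[A,B])); d=(p1-p0)/np.linalg.norm(p1-p0); nr=np.array([-d[1],d[0]])
    fs=np.linspace(lo,hi,n_); out=[]
    for f in fs:
        p=p0*(1-f)+p1*f; u=np.arange(-L,L+.1,.2); q=(p+u[:,None]*nr).astype(np.float32)
        v=cv2.remap(S,q[:,0][None],q[:,1][None],cv2.INTER_LINEAR)[0]
        g=np.abs(np.gradient(v)); k=np.argmax(g); sl=slice(max(0,k-5),k+6); w=g[sl]**2
        out.append(p+nr*(u[sl]@w/w.sum()))
    return fs,np.array(out)
J=np.array([.5218,-.114,np.radians(6.03)])
c,s=np.cos(J[2]),np.sin(J[2])
# origin from NR corner guess
NR=np.array([.4307,-.2560]); J[:2]=NR-[c*-.105-s*-.155,s*-.105+c*-.155]
print(J)
x,y,z=.105,.155,.02
lines=[("top",(-x,y,z),(-x,-y,z),1,.05,.95),("top",(-x,-y,z),(x,-y,z),1,.05,.7),("top",(-x,y,z),(x,y,z),1,.05,.6),
 ("scene",(-x,-y,z),(x,-y,z),1,.05,.7),
 ("top",(-.095,.1,.03),(.095,.1,.03),2,.05,.75),
 ("top",(-.095,.13,.03),(.095,.13,.03),2,.05,.7),
 ("scene",(-.095,.13,.03),(.095,.13,.03),2,.05,.6),("scene",(-.095,.1,.03),(.095,.1,.03),2,.05,.6)]
imgs={"top":top,"scene":sc}
def run(J,use):
    for it in range(4):
        obs=[]
        for i in use:
            n,A,B,ch,lo,hi=lines[i]; f,P=edge(n,imgs[n],J,A,B,4 if it==0 else 3,30,ch,lo,hi); obs.append((n,A,B,P))
        def res(v):
            r=[]
            for n,A,B,P in obs:
                p0,p1=proj(n,j2w(v,[A,B])); d=(p1-p0)/np.linalg.norm(p1-p0); r.append((P-p0)@np.array([-d[1],d[0]]))
            return np.concatenate(r)
        J=least_squares(res,J,loss="soft_l1",f_scale=.4,x_scale=[.01,.01,.01]).x
    r=res(J).reshape(len(use),-1); print(use,J[:2].round(4),np.degrees(J[2]).round(2),"med",np.median(r,1).round(2),"std",r.std(1).round(2)); return J
Jt=run(J,[0,1,2]); run(J,[0,1,4,5]); Ja=run(J,[0,1,2,3,4,5,6,7]); Jb=run(J,[3,6,7]); 
np.save("J.npy",Ja)
for n in imgs:
    o=cv2.resize(imgs[n],None,fx=4,fy=4,interpolation=cv2.INTER_CUBIC)
    for nn,A,B,*_ in lines+[("top",(-x,y,z),(-x,-y,z)),("",(0.061,-.12,.03),(.061,.12,.03)),("",(-.0237,.172,.133),(-.0237,.227,.133))]:
        p=proj(n,j2w(Ja,[A,B])); cv2.line(o,*[tuple(int(v) for v in q*4+2) for q in p],(0,0,255),1)
    q=proj(n,j2w(Ja,[[0,0,.02]]))[0]*4; x0,y0=int(q[0]-350),int(q[1]-260); cv2.imwrite(f"pics/ov_{n}.png",o[y0:y0+520,x0:x0+700])
W=back("top",[[258.9,209.9],[296.9,204.1]],.03);print(w2j(Ja,W).round(4))
E
```

```text
[ 0.51883642 -0.09082745  0.10524335]
[0, 1, 2] [ 0.5196 -0.0905] 6.09 med [-0.04 -0.36  0.34] std [0.22 0.27 0.2 ]
[0, 1, 4, 5] [ 0.5195 -0.0905] 6.0 med [-0.04 -0.35  0.    0.27] std [0.22 0.27 0.19 0.62]
[0, 1, 2, 3, 4, 5, 6, 7] [ 0.5195 -0.09  ] 6.0 med [-0.01 -0.2   0.52 -1.89  0.2   0.44 -1.6  -1.5 ] std [0.21 0.29 0.21 0.48 0.52 0.71 0.79 0.44]
[3, 6, 7] [ 0.8376 -0.0503] 6.31 med [-0.64 -0.28  0.35] std [1.57 1.77 1.83]
[[-0.023   0.04    0.03  ]
 [-0.0213 -0.0642  0.03  ]]
```

View pics/ov_top.png

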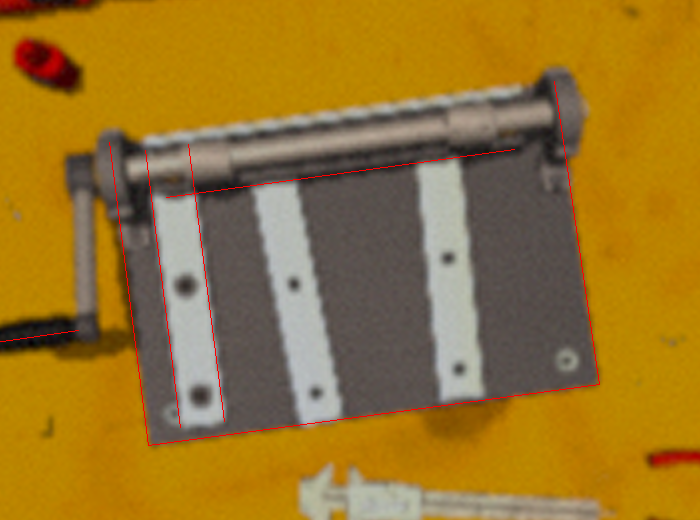

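View pics/ov_scene.png

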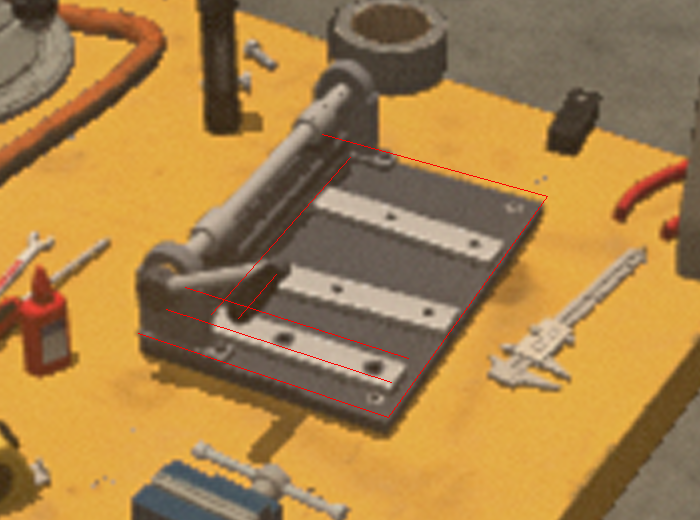

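```bash
python3 - <<'E'
from h import *
top=cv2.imread("pics/top0.png"); sc=cv2.imread("pics/scene0.png")
a=top[190:245,355:415]; b=sc[155:205,305:365]
cv2.imwrite("pics/blk.png",np.hstack([cv2.resize(a,(380,380),interpolation=cv2.INTER_CUBIC),cv2.resize(b,(400,380),interpolation=cv2.INTER_CUBIC)]))
g=cv2.cvtColor(top,cv2.COLOR_BGR2HSV); v=g[:,:,2].copy(); v[:190]=255; v[245:]=255; v[:,:355]=255; v[:,415:]=255
m=(v<70).astype(np.uint8); n,lab,st,ce=cv2.connectedComponentsWithStats(m)
for i in range(1,n):
    if st[i,4]>60:
        ys,xs=np.nonzero(lab==i); W=back("top",np.c_[xs,ys],.025)[:,:2]*1000
        print(st[i],ce[i],[np.round(x,1) for x in cv2.minAreaRect(W.astype(np.float32))])
for z in(0.0125,.025): print(back("scene",[329,179.8],z))
# table right edge
print(back("top",[(90+653/2.2,80+300/2.2)],0))
E
```

```text
[369 207  30  14 252] [383.21428571 213.75793651] [array([ 471.4, -388.5]), array([28.5, 78.5]), np.float64(9.6)]
[[ 0.46789438 -0.36033413  0.0125    ]]
[[ 0.45990754 -0.34277787  0.025     ]]
[[ 0.46433088 -0.40619122  0.        ]]
```

View pics/blk.png

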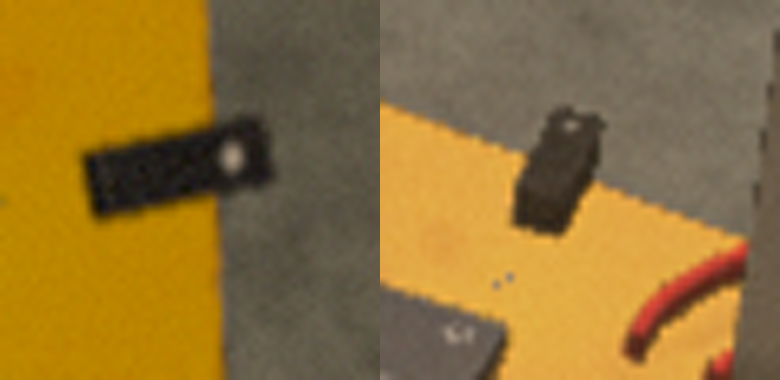

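Request:
{"api": "drive_tool", "payload": {"deltas": [0.287, 0.678, 0.02, 0, 0, 77.8, 0.287, 0.678, 0.02, 0, 0, 77.8, 0.287, 0.678, 0.02, 0, 0, 77.8, 0.287, 0.678, 0.02, 0, 0, 77.8, 0.287, 0.678, 0.02, 0, 0, 77.8, 0.287, 0.678, 0.02, 0, 0, 77.8, 0.287, 0.678, 0.02, 0, 0, 77.8, 0.287, 0.678, 0.02, 0, 0, 77.8, 0.287, 0.678, 0.02, 0, 0, 77.8, 0.287, 0.678, 0.02, 0, 0, 77.8, 0.287, 0.678, 0.02, 0, 0, 77.8, 0.287, 0.678, 0.02, 0, 0, 77.8], "grip": 0.05}}

```text
time: 2.6
ee_pos: [0.4218, -0.0155, 0.2481]
orientation: [[-0.105, 0.994, 0.001], [0.994, 0.105, -0.0], [-0.001, 0.001, -1.0]]
force: [0.9, -0.9, 0.0]
width: 0.0502
```

Request:
{"api": "drive_tool", "payload": {"deltas": [0.053, 0.125, 0.0, 0, 0, 0, 0.053, 0.125, 0.0, 0, 0, 0, 0.053, 0.125, 0.0, 0, 0, 0, 0.053, 0.125, -0.03, 0, 0, 0, 0.053, 0.125, -0.07, 0, 0, 0], "grip": 0.06}}

```text
time: 3.1
ee_pos: [0.4764, 0.1091, 0.1792]
orientation: [[-0.107, 0.994, 0.005], [0.994, 0.107, 0.001], [0.0, 0.005, -1.0]]
force: [1.3, -0.7, -0.4]
width: 0.0602
```

```bash
python3 - <<'E'
from h import *
from plant import sense, eyes
im=[]
for n,(x0,y0) in {"top":(200,140),"scene":(210,150)}.items():
    d=eyes.read_camera(n)["img"]; cv2.imwrite(f"pics/{n}1.png",d); im.append(cv2.resize(d[y0:y0+90,x0-20:x0+70],(390,390),interpolation=cv2.INTER_CUBIC))
cv2.imwrite("pics/a1.png",np.hstack(im)); s=sense(); print(s["time"],s["ee_pos"],s["width"],s["force"])
E
```

```text
3.2 [0.47049895 0.10736661 0.17192068] 0.059695513048410614 [-1.53009748 -1.05927722 -0.29276084]
```

View pics/a1.png

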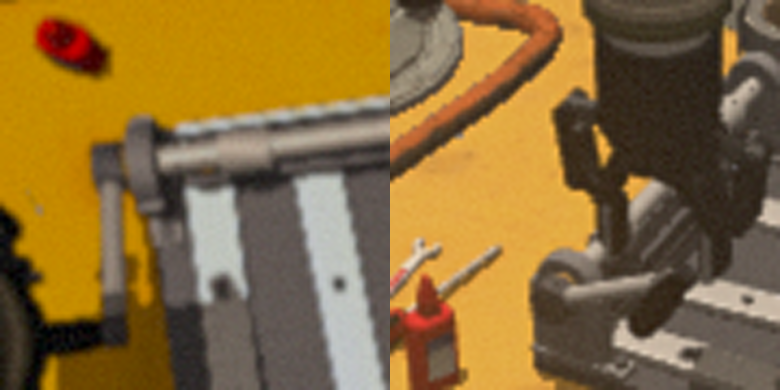

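Request:
{"api": "drive_tool", "payload": {"deltas": [0.003, 0, -0.03, 0, 0, 0, 0.003, 0, -0.06, 0, 0, 0, 0.003, 0, -0.06, 0, 0, 0, 0.003, 0, -0.06, 0, 0, 0]}}

```text
time: 3.6
ee_pos: [0.4777, 0.1072, 0.1191]
orientation: [[-0.104, 0.995, 0.0], [0.995, 0.104, -0.0], [-0.0, 0.0, -1.0]]
force: [-0.9, -0.9, 0.8]
width: 0.0602
```

Request:
{"api": "drive_tool", "payload": {"deltas": [0, 0, 0, 0, 0, 0, 0, 0, 0, 0, 0, 0, 0, 0, 0, 0, 0, 0, 0, 0, 0, 0, 0, 0], "grip": 0.0, "force": 35}}

```text
time: 4.0
ee_pos: [0.4782, 0.1075, 0.1189]
orientation: [[-0.105, 0.995, 0.002], [0.995, 0.105, 0.0], [-0.0, 0.002, -1.0]]
force: [-0.8, -0.2, 4.3]
width: 0.0189
```

Request:
{"api": "drive_tool", "payload": {"deltas": [0, 0, 0, 0, 0, 0, 0, 0, 0, 0, 0, 0]}}

```text
time: 4.2
ee_pos: [0.4779, 0.1074, 0.1183]
orientation: [[-0.105, 0.995, 0.001], [0.995, 0.105, 0.0], [-0.0, 0.001, -1.0]]
force: [0.2, -0.4, 3.9]
width: 0.0187
```

Request:
{"api": "drive_tool", "payload": {"deltas": [0.006, 0.0006, 0.0112, 0, 0, 0, 0.0131, 0.0014, 0.0215, 0, 0, 0, 0.0215, 0.0023, 0.031, 0, 0, 0, 0.0307, 0.0032, 0.0393, 0, 0, 0, 0.041, 0.0043, 0.0467, 0, 0, 0, 0.052, 0.0055, 0.0528, 0, 0, 0]}}

```text
time: 4.8
ee_pos: [0.5273, 0.1128, 0.1716]
orientation: [[-0.105, 0.994, -0.006], [0.994, 0.105, -0.001], [-0.0, -0.006, -1.0]]
force: [-9.8, -0.7, 7.2]
width: 0.0191
```

Request:
{"api": "drive_tool", "payload": {"deltas": [0.0117, 0.0012, 0.0048, 0, 0, 0, 0.0239, 0.0025, 0.0082, 0, 0, 0, 0.0363, 0.0038, 0.0102, 0, 0, 0, 0.0486, 0.0051, 0.0107, 0, 0, 0, 0.0613, 0.0064, 0.0098, 0, 0, 0, 0.0716, 0.0075, 0.0077, 0, 0, 0]}}

```text
time: 5.4
ee_pos: [0.5998, 0.1205, 0.1788]
orientation: [[-0.105, 0.994, -0.005], [0.994, 0.105, -0.0], [0.0, -0.005, -1.0]]
force: [-60.6, -5.2, 43.1]
width: 0.0186
```

Request:
{"api": "drive_tool", "payload": {"deltas": [0, 0, 0, 0, 0, 0, 0, 0, 0, 0, 0, 0]}}

```text
time: 5.6
ee_pos: [0.599, 0.1203, 0.1792]
orientation: [[-0.105, 0.994, -0.006], [0.994, 0.105, -0.001], [0.0, -0.006, -1.0]]
force: [-15.2, -1.5, 12.6]
width: 0.0188
```

Request:
{"api": "drive_tool", "payload": {"deltas": [0, 0, 0, 0, 0, 0, 0, 0, 0, 0, 0, 0, 0, 0, 0, 0, 0, 0], "grip": 0.05}}

```text
time: 5.9
ee_pos: [0.6012, 0.1204, 0.1782]
orientation: [[-0.105, 0.995, 0.0], [0.995, 0.105, 0.0], [0.0, 0.0, -1.0]]
force: [-0.4, 0.0, 0.2]
width: 0.0502
```

```bash
python3 - <<'E'
from plant import sense
s=sense(); print(s["time"],s["ee_pos"],s["width"],s["force"],s["q"])
E
```

```text
5.9 [0.60119865 0.12042636 0.17820001] 0.05024713391757674 [-0.41903504  0.02780953  0.17070024] [1.14057951e-01 1.94375714e-01 1.51462048e+00 5.80650827e-05
 1.43241178e+00 9.20378396e-03]
```

Request:
{"api": "drive_tool", "payload": {"deltas": [0, 0, 0.03, 0, 0, 0, 0, 0, 0.07, 0, 0, 0, 0, 0, 0.07, 0, 0, 0], "grip": 0.0854}}

```text
time: 6.2
ee_pos: [0.604, 0.1208, 0.2553]
orientation: [[-0.105, 0.994, 0.01], [0.995, 0.105, 0.001], [0.0, 0.01, -1.0]]
force: [-0.3, 0.2, 0.5]
width: 0.0852
```

```bash
python3 - <<'E'
from h import *
from plant import sense, eyes
im=[]
for n,(x0,y0,w) in {"top":(180,100,240),"scene":(170,110,200)}.items():
    d=eyes.read_camera(n)["img"]; cv2.imwrite(f"pics/{n}2.png",d); im.append(cv2.resize(d[y0:y0+int(w*.9),x0:x0+w],(400,360),interpolation=cv2.INTER_CUBIC))
cv2.imwrite("pics/a2.png",np.hstack(im)); s=sense(); print(s["time"],s["ee_pos"],s["width"])
d=cv2.imread("pics/top2.png"); v=cv2.GaussianBlur(cv2.cvtColor(d,cv2.COLOR_BGR2HSV)[:,:,2],(3,3),0)
v=v.copy(); v[:200]=255;v[230:]=255;v[:,:360]=255;v[:,408:]=255
n,lab,st,ce=cv2.connectedComponentsWithStats((v<72).astype(np.uint8)); i=1+np.argmax(st[1:,4])
m=cv2.morphologyEx((lab==i).astype(np.uint8),cv2.MORPH_CLOSE,np.ones((5,5)))
ys,xs=np.nonzero(m); W=back("top",np.c_[xs,ys],.025)[:,:2]*1000
l=cv2.fitLine(W.astype(np.float32),cv2.DIST_L2,0,.01,.01).ravel(); print(st[i],W.mean(0),np.degrees(np.arctan2(l[1],l[0]))-90, cv2.minAreaRect(W.astype(np.float32)))
print("torch",back("top",[329,98],.12))
E
```

```text
6.3 [0.60196724 0.12049683 0.2498527 ] 0.08493638629090529
[369 207  29  14 233] [ 472.28396383 -389.69229003] -170.46542 ((472.3984069824219, -388.2992248535156), (26.391197204589844, 77.29136657714844), 9.605208396911621)
torch [[ 0.76401144 -0.23803156  0.12      ]]
```

View pics/a2.png

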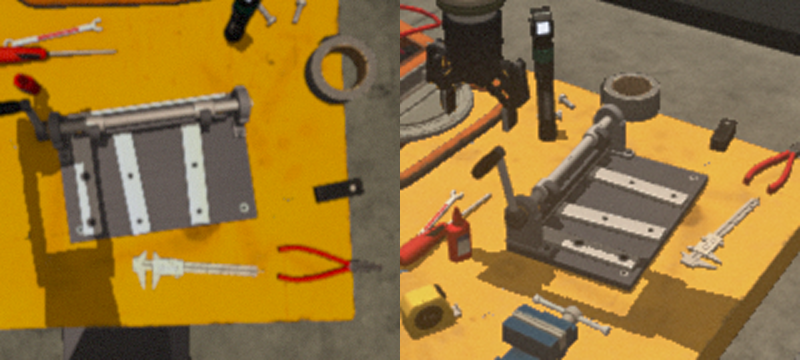

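Request:
{"api": "drive_tool", "payload": {"deltas": [-0.129, -0.51, 0, 0, 0, -86.5, -0.129, -0.51, 0, 0, 0, -86.5, -0.129, -0.51, 0, 0, 0, -86.5, -0.129, -0.51, 0, 0, 0, -86.5, -0.129, -0.51, 0, 0, 0, -86.5, -0.129, -0.51, 0, 0, 0, -86.5, -0.129, -0.51, 0, 0, 0, -86.5, -0.129, -0.51, 0, 0, 0, -86.5, -0.129, -0.51, 0, 0, 0, -86.5, -0.129, -0.51, 0, 0, 0, -86.5, -0.129, -0.51, 0, 0, 0, -86.5, -0.129, -0.51, -0.04, 0, 0, -86.5]}}

```text
time: 7.5
ee_pos: [0.4722, -0.3956, 0.2122]
orientation: [[0.987, 0.16, 0.006], [0.16, -0.987, -0.007], [0.004, 0.008, -1.0]]
force: [1.0, 0.0, 0.1]
width: 0.0855
```

Request:
{"api": "drive_tool", "payload": {"deltas": [0, 0, -0.05, 0, 0, 0, 0, 0, -0.1, 0, 0, 0, 0, 0, -0.13, 0, 0, 0, 0, 0, -0.13, 0, 0, 0]}}

```text
time: 7.9
ee_pos: [0.4676, -0.3855, 0.07]
orientation: [[0.986, 0.165, -0.01], [0.165, -0.986, 0.009], [-0.008, -0.011, -1.0]]
force: [-0.1, 0.6, -1.1]
width: 0.085
```

```bash
python3 - <<'E'
from h import *
from plant import sense, eyes
im=[]
for n,(x0,y0,w) in {"top":(320,160,110),"scene":(270,120,120)}.items():
    d=eyes.read_camera(n)["img"]; cv2.imwrite(f"pics/{n}3.png",d); im.append(cv2.resize(d[y0:y0+int(w*.9),x0:x0+w],(400,360),interpolation=cv2.INTER_CUBIC))
cv2.imwrite("pics/a3.png",np.hstack(im)); s=sense(); print(s["time"],s["ee_pos"],s["width"],s["orientation"].round(3) if hasattr(s["orientation"],"round") else s["orientation"])
E
```

```text
8.0 [ 0.4712939  -0.38901468  0.07731964] 0.08527093645662699 [[ 0.986  0.165 -0.002]
 [ 0.165 -0.986  0.002]
 [-0.001 -0.002 -1.   ]]
```

View pics/a3.png

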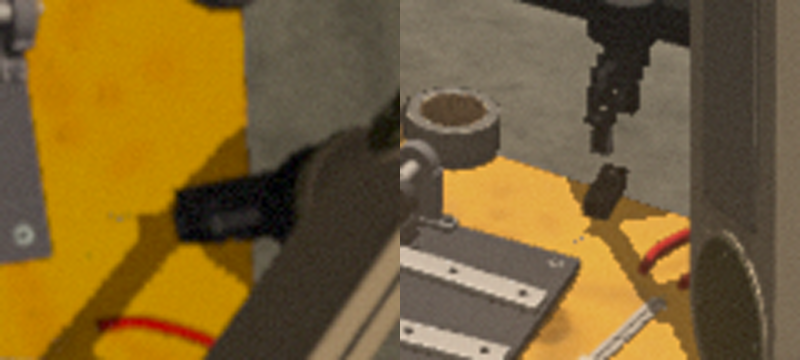

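```bash
python3 - <<'E'
from h import *
p=np.array([.4713,-.389,.0773]); y=np.array([.165,-.986,0])
for s in(-.05,.05):
    for dz in (0,.013,.02): print(s,dz,proj("scene",p+s*y+[0,0,dz]).round(1))
d=cv2.imread("pics/scene3.png"); cv2.imwrite("pics/a3b.png",cv2.resize(d[110:200,290:360],None,fx=7,fy=7,interpolation=cv2.INTER_CUBIC)[:600])
E
```

```text
-0.05 0 [[328.8 167.1]]
-0.05 0.013 [[329.1 163.9]]
-0.05 0.02 [[329.3 162.1]]
0.05 0 [[337.4 153.6]]
0.05 0.013 [[337.7 150.4]]
0.05 0.02 [[337.8 148.7]]
```

View pics/a3b.png

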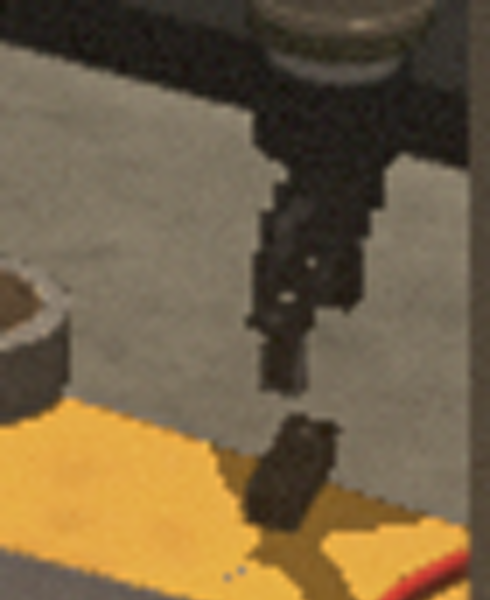

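```bash
python3 - <<'E'
from h import *
B=np.array([.472,-.389,np.radians(9.5)])
o=cv2.resize(cv2.imread("pics/scene3.png")[110:200,290:360],None,fx=7,fy=7,interpolation=cv2.INTER_CUBIC)[:600]
o2=cv2.resize(cv2.imread("pics/top2.png")[190:240,350:420],None,fx=7,fy=7,interpolation=cv2.INTER_CUBIC)
for n,im,off,sh in(("scene",o,(290,110),(1.6,2.0)),("top",o2,(350,190),(0,0))):
  for z in(0,.025):
    p=(proj(n,j2w(B,[[x,y,z] for x,y in((-.014,-.0375),(.014,-.0375),(.014,.0375),(-.014,.0375))]))-off+sh)*7+3
    cv2.polylines(im,[p.astype(int)],True,(0,255,0) if z else (0,0,255),1)
cv2.imwrite("pics/a3c.png",np.hstack([o[280:600],o2[:320]]))
E
```

```text
(no output)
```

View pics/a3c.png

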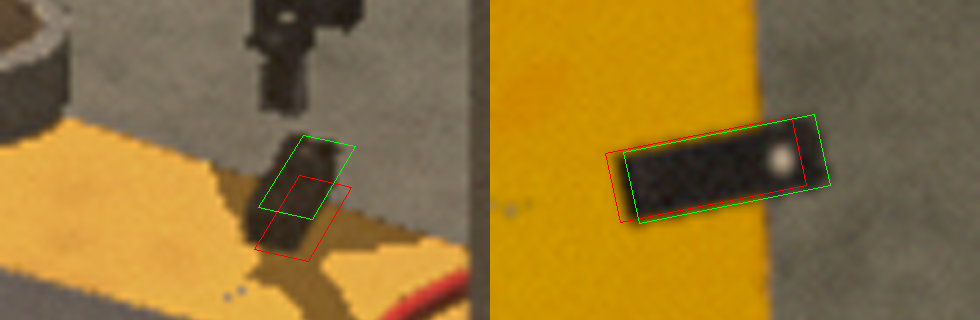

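Request:
{"api": "drive_tool", "payload": {"deltas": [0.003, 0.001, -0.025, 0, 0, 0, 0.003, 0.001, -0.045, 0, 0, 0, 0.003, 0.001, -0.055, 0, 0, 0, 0.003, 0.001, -0.058, 0, 0, 0, 0.003, 0.001, -0.061, 0, 0, 0, 0.003, 0.001, -0.064, 0, 0, 0, 0.003, 0.001, -0.067, 0, 0, 0]}}

```text
time: 8.7
ee_pos: [0.4756, -0.3893, 0.0121]
orientation: [[0.986, 0.165, 0.001], [0.165, -0.986, -0.001], [0.001, 0.002, -1.0]]
force: [-0.2, 0.5, 0.3]
width: 0.086
```

Request:
{"api": "drive_tool", "payload": {"deltas": [0, 0.001, -0.002, 0, 0, 0, 0, 0.001, -0.004, 0, 0, 0, 0, 0.001, -0.004, 0, 0, 0]}}

```text
time: 9.0
ee_pos: [0.4747, -0.3874, 0.0068]
orientation: [[0.986, 0.165, -0.0], [0.165, -0.986, 0.0], [-0.0, -0.0, -1.0]]
force: [0.6, -0.1, 0.0]
width: 0.0856
```

Request:
{"api": "drive_tool", "payload": {"deltas": [0, 0, -0.002, 0, 0, 0, 0, 0, -0.003, 0, 0, 0, 0, 0, -0.003, 0, 0, 0]}}

```text
time: 9.3
ee_pos: [0.4748, -0.3875, 0.0038]
orientation: [[0.986, 0.165, -0.0], [0.165, -0.986, 0.0], [-0.0, -0.0, -1.0]]
force: [-0.6, 0.0, 0.4]
width: 0.0854
```

No contact on the way down; closing on the block ends.

Request:
{"api": "drive_tool", "payload": {"deltas": [0, 0, 0, 0, 0, 0, 0, 0, 0, 0, 0, 0, 0, 0, 0, 0, 0, 0], "grip": 0.06, "force": 30}}

```text
time: 9.6
ee_pos: [0.4751, -0.3878, 0.0044]
orientation: [[0.986, 0.165, 0.0], [0.165, -0.986, -0.0], [0.0, 0.0, -1.0]]
force: [0.1, -0.3, 1.5]
width: 0.0741
```

```bash
python3 - <<'E'
from h import *
from plant import sense, eyes
im=[]
for n,(x0,y0,w) in {"scene":(270,120,120)}.items():
    d=eyes.read_camera(n)["img"]; cv2.imwrite(f"pics/{n}4.png",d); im.append(cv2.resize(d[y0:y0+int(w*.75),x0:x0+w],(720,540),interpolation=cv2.INTER_CUBIC))
cv2.imwrite("pics/a4.png",np.hstack(im)); s=sense(); print(s["time"],s["ee_pos"],s["width"],s["force"])
E
```

```text
9.65 [ 0.47511138 -0.38782596  0.00438505] 0.07400883086657074 [-0.41800316 -0.46461208  1.83544505]
```

View pics/a4.png

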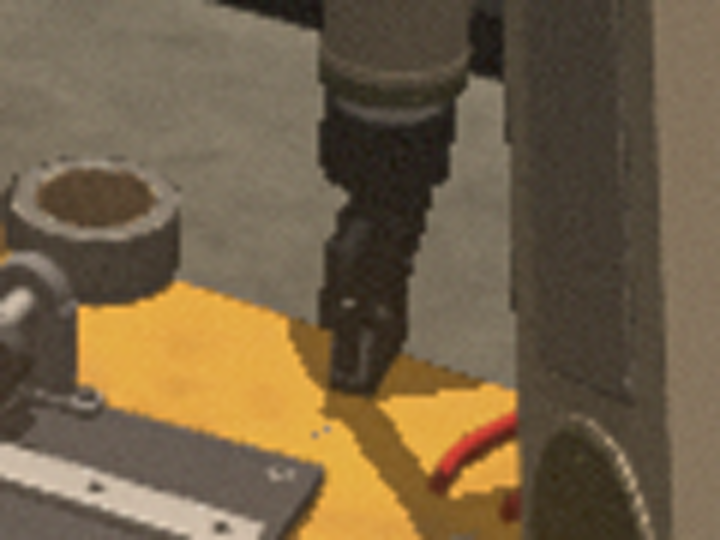

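Request:
{"api": "drive_tool", "payload": {"deltas": [0, 0, 0.03, 0, 0, 0, 0, 0, 0.07, 0, 0, 0, 0, 0, 0.11, 0, 0, 0, 0.0, 0.03, 0.14, 0, 0, 0]}}

```text
time: 10.05
ee_pos: [0.4751, -0.3604, 0.147]
orientation: [[0.987, 0.163, 0.002], [0.163, -0.987, -0.003], [0.002, 0.004, -1.0]]
force: [1.5, 0.7, -1.1]
width: 0.0741
```

Request:
{"api": "drive_tool", "payload": {"deltas": [0.026, 0.347, 0.0, 0, 0, 86.5, 0.026, 0.347, 0.0, 0, 0, 86.5, 0.026, 0.347, 0.0, 0, 0, 86.5, 0.026, 0.347, 0.0, 0, 0, 86.5, 0.026, 0.347, 0.0, 0, 0, 86.5, 0.026, 0.347, 0.0, 0, 0, 86.5, 0.026, 0.347, 0.0, 0, 0, 86.5, 0.026, 0.347, 0.0, 0, 0, 86.5, 0.026, 0.347, 0.0, 0, 0, 86.5, 0.026, 0.347, 0.0, 0, 0, 86.5, 0.026, 0.347, 0.0, 0, 0, 86.5, 0.026, 0.347, -0.02, 0, 0, 86.5]}}

```text
time: 11.25
ee_pos: [0.503, -0.0109, 0.1265]
orientation: [[-0.101, 0.995, 0.005], [0.995, 0.101, -0.001], [-0.001, 0.005, -1.0]]
force: [0.2, -0.4, -1.4]
width: 0.074
```

Request:
{"api": "drive_tool", "payload": {"deltas": [0, 0, -0.02, 0, 0, 0, 0, 0, -0.035, 0, 0, 0, 0, 0, -0.045, 0, 0, 0, 0, 0, -0.045, 0, 0, 0, 0, 0, -0.045, 0, 0, 0]}}

```text
time: 11.75
ee_pos: [0.5011, -0.0107, 0.0794]
orientation: [[-0.104, 0.995, 0.0], [0.995, 0.104, 0.0], [-0.0, 0.0, -1.0]]
force: [0.9, 0.0, -1.1]
width: 0.074
```

```bash
python3 - <<'E'
from h import *
from plant import sense, eyes
im=[]
for n,(x0,y0,w) in {"top":(210,150,120),"scene":(220,120,120)}.items():
    d=eyes.read_camera(n)["img"]; cv2.imwrite(f"pics/{n}5.png",d); im.append(cv2.resize(d[y0:y0+int(w*1.),x0:x0+w],(400,400),interpolation=cv2.INTER_CUBIC))
cv2.imwrite("pics/a5.png",np.hstack(im)); s=sense(); print(s["time"],s["ee_pos"],s["width"],s["force"]); o=np.array(s["orientation"]);print(np.degrees(np.arctan2(o[1,0],o[0,0])))
E
```

```text
11.85 [ 0.50175171 -0.0107449   0.08016388] 0.07372171489484264 [ 0.33392893 -0.08311102 -1.56242274]
95.98421681981704
```

View pics/a5.png

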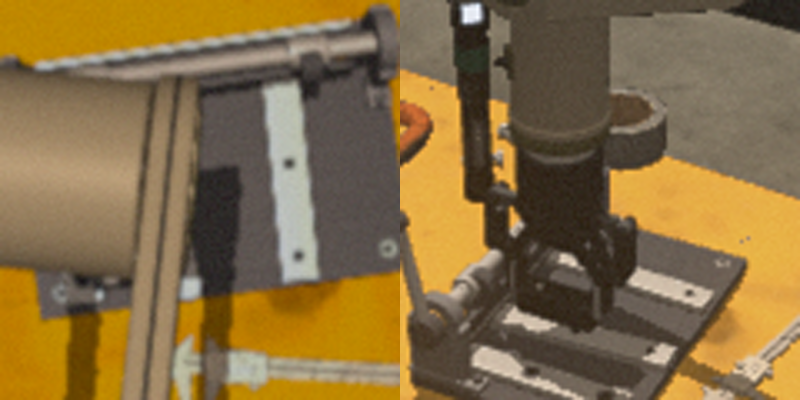

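Request:
{"api": "drive_tool", "payload": {"deltas": [0, 0, -0.015, 0, 0, 0, 0, 0, -0.028, 0, 0, 0, 0, 0, -0.036, 0, 0, 0, 0, 0, -0.041, 0, 0, 0, 0, 0, -0.044, 0, 0, 0, 0, 0, -0.047, 0, 0, 0, 0, 0, -0.047, 0, 0, 0]}}

```text
time: 12.55
ee_pos: [0.4976, -0.0108, 0.031]
orientation: [[-0.105, 0.994, -0.007], [0.994, 0.105, -0.0], [0.001, -0.007, -1.0]]
force: [-18.3, -2.4, 8.3]
width: 0.0737
```

Request:
{"api": "drive_tool", "payload": {"deltas": [0, 0, -0.003, 0, 0, 0, 0, 0, -0.006, 0, 0, 0, 0, 0, -0.006, 0, 0, 0]}}

```text
time: 12.85
ee_pos: [0.4978, -0.0108, 0.0248]
orientation: [[-0.105, 0.994, -0.007], [0.994, 0.105, -0.0], [0.001, -0.007, -1.0]]
force: [-13.4, -2.4, 3.8]
width: 0.0737
```

Request:
{"api": "drive_tool", "payload": {"deltas": [-0.004, -0.0004, 0.002, 0, 0, 0, -0.008, -0.0008, 0.002, 0, 0, 0, -0.012, -0.0012, 0.002, 0, 0, 0, -0.016, -0.0017, 0.002, 0, 0, 0, -0.016, -0.0017, 0.002, 0, 0, 0, -0.016, -0.0017, 0.002, 0, 0, 0]}}

```text
time: 13.45
ee_pos: [0.485, -0.0123, 0.0282]
orientation: [[-0.105, 0.995, 0.0], [0.995, 0.105, -0.0], [-0.0, 0.0, -1.0]]
force: [0.3, -0.3, -1.6]
width: 0.0738
```

```bash
python3 - <<'E'
from h import *
from plant import sense, eyes
im=[]
for n,(x0,y0,w) in {"top":(210,150,120),"scene":(220,120,120)}.items():
    d=eyes.read_camera(n)["img"]; cv2.imwrite(f"pics/{n}6.png",d); im.append(cv2.resize(d[y0:y0+int(w*1.),x0:x0+w],(400,400),interpolation=cv2.INTER_CUBIC))
cv2.imwrite("pics/a6.png",np.hstack(im)); s=sense(); print(s["time"],s["ee_pos"],s["width"],s["force"],s["moment"]); o=np.array(s["orientation"]);print(np.degrees(np.arctan2(o[1,0],o[0,0])))
E
```

```text
13.55 [ 0.48518062 -0.01233543  0.02823339] 0.07383438868308133 [ 0.6724017   0.50243388 -2.15085562] [0.0095722  0.01658873 0.05044101]
96.00596600618844
```

View pics/a6.png

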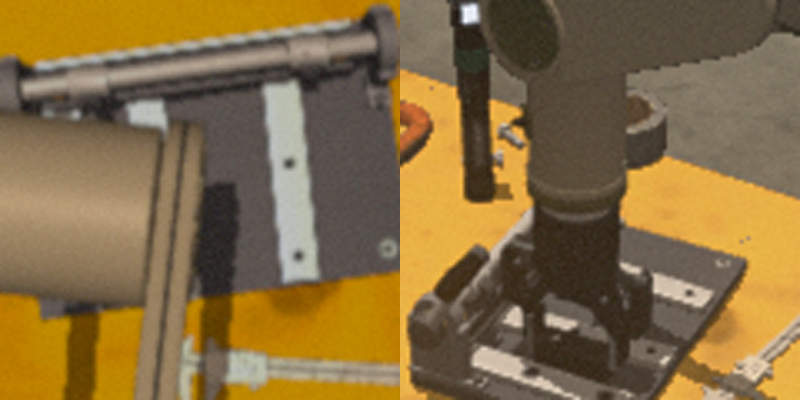

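```bash
python3 - <<'E'
import cv2,numpy as np
im=[]
for k in (2,5,6):
    d=cv2.imread(f"pics/scene{k}.png"); im.append(cv2.resize(d[150:250,200:290],(266,296),interpolation=cv2.INTER_CUBIC))
for k in (2,5,6):
    d=cv2.imread(f"pics/top{k}.png"); im.append(cv2.resize(d[130:250,170:290],(266,266),interpolation=cv2.INTER_CUBIC))
cv2.imwrite("pics/a6b.png",np.vstack([np.hstack(im[:3]),np.hstack(im[3:])]))
E
```

```text
(no output)
```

View pics/a6b.png

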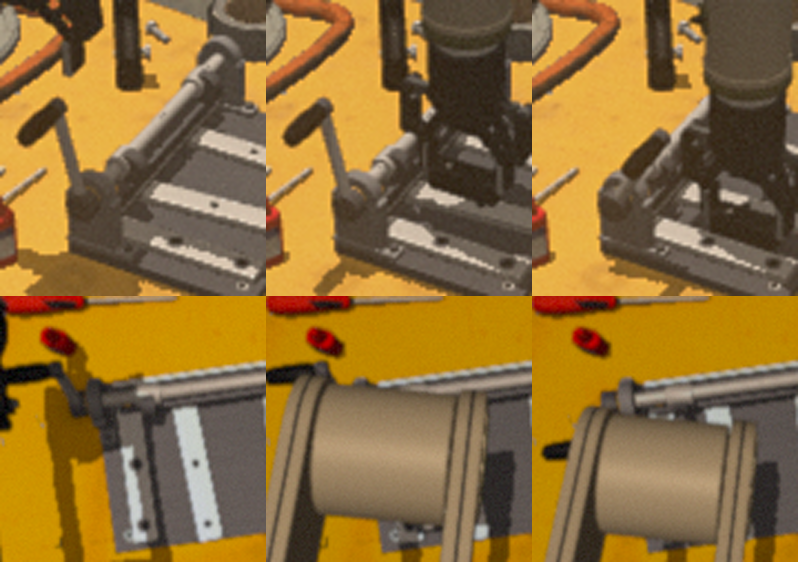

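Request:
{"api": "drive_tool", "payload": {"deltas": [0, 0, -0.002, 0, 0, 0, 0, 0, -0.0032, 0, 0, 0, -0.0002, 0.002, -0.0032, 0, 0, 0, -0.0004, 0.004, -0.0032, 0, 0, 0]}}

```text
time: 13.95
ee_pos: [0.4844, -0.0082, 0.0247]
orientation: [[-0.105, 0.995, -0.0], [0.995, 0.105, 0.0], [0.0, -0.0, -1.0]]
force: [-0.5, 0.1, -1.6]
width: 0.074
```

Request:
{"api": "drive_tool", "payload": {"deltas": [-0.0001, 0.001, 0, 0, 0, 0, -0.0002, 0.002, 0, 0, 0, 0]}}

```text
time: 14.15
ee_pos: [0.4843, -0.0061, 0.0249]
orientation: [[-0.105, 0.994, 0.0], [0.994, 0.105, -0.0], [-0.0, 0.0, -1.0]]
force: [-0.5, 0.3, -1.7]
width: 0.0737
```

Request:
{"api": "drive_tool", "payload": {"deltas": [-0.0001, 0.001, 0, 0, 0, 0, -0.0002, 0.002, 0, 0, 0, 0]}}

```text
time: 14.35
ee_pos: [0.4843, -0.0053, 0.025]
orientation: [[-0.105, 0.994, 0.0], [0.994, 0.105, -0.002], [-0.002, 0.0, -1.0]]
force: [0.1, -9.8, -0.8]
width: 0.0739
```

Request:
{"api": "drive_tool", "payload": {"deltas": [0.0001, -0.001, 0, 0, 0, 0, 0.0001, -0.001, -0.0008, 0, 0, 0, 0.0001, -0.001, -0.0008, 0, 0, 0]}}

```text
time: 14.65
ee_pos: [0.4844, -0.0054, 0.0244]
orientation: [[-0.105, 0.995, 0.0], [0.995, 0.105, -0.0], [-0.0, 0.0, -1.0]]
force: [-1.2, -1.8, 2.8]
width: 0.0739
```

Request:
{"api": "drive_tool", "payload": {"deltas": [0, 0, 0, 0, 0, 0, 0, 0, 0, 0, 0, 0, 0, 0, 0, 0, 0, 0], "grip": 0.0854}}

```text
time: 14.95
ee_pos: [0.4843, -0.0052, 0.0241]
orientation: [[-0.105, 0.994, 0.0], [0.994, 0.105, 0.0], [0.0, 0.0, -1.0]]
force: [-1.0, 0.3, -0.3]
width: 0.0853
```

Request:
{"api": "drive_tool", "payload": {"deltas": [0, 0, 0.01, 0, 0, 0, 0, 0, 0.03, 0, 0, 0, 0, 0, 0.07, 0, 0, 0, 0, 0, 0.12, 0, 0, 0, -0.03, 0.03, 0.17, 0, 0, 0, -0.06, 0.06, 0.2, 0, 0, 0]}}

```text
time: 15.55
ee_pos: [0.4342, 0.0451, 0.2171]
orientation: [[-0.103, 0.995, 0.004], [0.995, 0.103, 0.0], [-0.0, 0.004, -1.0]]
force: [0.3, 1.2, 0.5]
width: 0.0853
```

```bash
python3 - <<'E'
from h import *
from plant import sense, eyes
im=[]
for n,(x0,y0,w) in {"top":(170,130,150),"scene":(200,130,150)}.items():
    d=eyes.read_camera(n)["img"]; cv2.imwrite(f"pics/{n}7.png",d); im.append(cv2.resize(d[y0:y0+int(w*1.),x0:x0+w],(400,400),interpolation=cv2.INTER_CUBIC))
cv2.imwrite("pics/a7.png",np.hstack(im)); s=sense(); print(s["time"],s["ee_pos"],s["width"],s["force"],s["moment"])
E
```

```text
15.65 [0.43460747 0.04745308 0.22005355] 0.08542282142527487 [ 1.08498247 -1.45788948  0.50785367] [ 0.02358462 -0.07778277 -0.00904799]
```

View pics/a7.png

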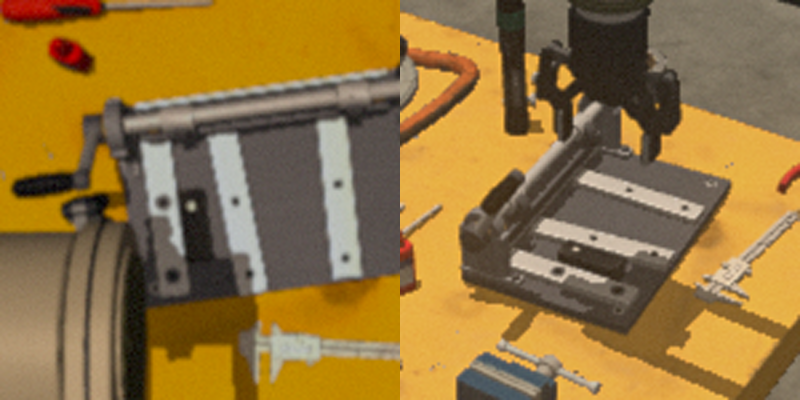

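```bash
python3 - <<'E'
from h import *
J=np.array([.5196,-.0905,np.radians(6.03)])
for f in range(25,106,5):
    a=np.radians(f); P=[.076-.11*np.cos(a),.1995,.0865+.11*np.sin(a)]
    print(f,proj("top",j2w(J,P)).round(1),proj("scene",j2w(J,P)).round(1),j2w([.5215,-.0895,J[2]],P).round(3))
E
```

```text
25 [[192.9 218.2]] [[252.2 220.4]] [[0.477 0.106 0.133]]
30 [[191.9 216.4]] [[250.7 217.5]] [[0.481 0.107 0.142]]
35 [[190.9 214.3]] [[249.  214.6]] [[0.487 0.107 0.15 ]]
40 [[189.8 211.8]] [[247.1 211.8]] [[0.492 0.108 0.157]]
45 [[188.8 209. ]] [[244.9 209.1]] [[0.499 0.109 0.164]]
50 [[187.8 205.9]] [[242.6 206.5]] [[0.506 0.109 0.171]]
55 [[186.8 202.6]] [[240.1 204. ]] [[0.513 0.11  0.177]]
60 [[185.9 199. ]] [[237.5 201.7]] [[0.521 0.111 0.182]]
65 [[185.  195.2]] [[234.7 199.5]] [[0.53  0.112 0.186]]
70 [[184.1 191.3]] [[231.8 197.6]] [[0.539 0.113 0.19 ]]
75 [[183.3 187.2]] [[228.9 195.9]] [[0.548 0.114 0.193]]
80 [[182.6 183. ]] [[225.9 194.4]] [[0.557 0.115 0.195]]
85 [[181.9 178.8]] [[222.9 193.1]] [[0.567 0.116 0.196]]
90 [[181.4 174.6]] [[219.9 192.1]] [[0.576 0.117 0.196]]
95 [[180.9 170.5]] [[216.9 191.3]] [[0.586 0.118 0.196]]
100 [[180.5 166.4]] [[214.  190.8]] [[0.595 0.119 0.195]]
105 [[180.3 162.5]] [[211.2 190.6]] [[0.604 0.12  0.193]]
```

Request:
{"api": "drive_tool", "payload": {"deltas": [0.043, 0.031, 0.025, 0, 0, 0, 0.0865, 0.0635, 0.025, 0, 0, 0, 0.0865, 0.0635, 0.0, 0, 0, 0, 0.0865, 0.0635, -0.03, 0, 0, 0, 0.0865, 0.0635, -0.055, 0, 0, 0, 0.0865, 0.0635, -0.055, 0, 0, 0], "grip": 0.06}}

```text
time: 16.25
ee_pos: [0.5173, 0.1083, 0.1538]
orientation: [[-0.105, 0.994, -0.008], [0.994, 0.105, -0.001], [-0.0, -0.008, -1.0]]
force: [-0.0, -0.7, -0.7]
width: 0.06
```

Request:
{"api": "drive_tool", "payload": {"deltas": [0.01, 0.001, 0, 0, 0, 0, 0.025, 0.0026, 0, 0, 0, 0, 0.04, 0.0042, 0, 0, 0, 0, 0.055, 0.0058, 0, 0, 0, 0, 0.07, 0.0073, 0, 0, 0, 0, 0.08, 0.0084, 0, 0, 0, 0, 0.087, 0.0091, 0, 0, 0, 0]}}

```text
time: 16.95
ee_pos: [0.6089, 0.1178, 0.1602]
orientation: [[-0.104, 0.995, 0.002], [0.995, 0.104, 0.0], [-0.0, 0.002, -1.0]]
force: [-2.7, -0.4, 2.3]
width: 0.06
```

Request:
{"api": "drive_tool", "payload": {"deltas": [0.006, 0.0006, 0, 0, 0, 0, 0.012, 0.0013, 0, 0, 0, 0, 0.0135, 0.0014, 0, 0, 0, 0]}}

```text
time: 17.25
ee_pos: [0.6194, 0.119, 0.1583]
orientation: [[-0.105, 0.994, -0.004], [0.995, 0.105, -0.001], [-0.0, -0.004, -1.0]]
force: [-15.0, -1.9, 8.8]
width: 0.0601
```

Request:
{"api": "drive_tool", "payload": {"deltas": [0.0015, 0.0002, 0, 0, 0, 0, 0.003, 0.0003, 0, 0, 0, 0]}}

```text
time: 17.45
ee_pos: [0.6195, 0.1191, 0.158]
orientation: [[-0.105, 0.994, -0.01], [0.994, 0.105, -0.001], [-0.0, -0.01, -1.0]]
force: [-32.1, -5.2, 17.1]
width: 0.0597
```

Request:
{"api": "drive_tool", "payload": {"deltas": [-0.022, -0.002, 0, 0, 0, 0, -0.022, -0.002, 0.045, 0, 0, 0, -0.022, -0.002, 0.09, 0, 0, 0, -0.022, -0.002, 0.09, 0, 0, 0], "grip": 0.06}}

```text
time: 17.85
ee_pos: [0.6053, 0.118, 0.257]
orientation: [[-0.105, 0.994, 0.013], [0.994, 0.105, 0.001], [0.0, 0.013, -1.0]]
force: [0.7, -1.0, 1.3]
width: 0.0601
```

```bash
python3 - <<'E'
from h import *
from plant import sense, eyes
im=[]
for n,(x0,y0,w) in {"top":(170,130,150),"scene":(200,130,150)}.items():
    d=eyes.read_camera(n)["img"]; cv2.imwrite(f"pics/{n}8.png",d); im.append(cv2.resize(d[y0:y0+int(w*1.),x0:x0+w],(400,400),interpolation=cv2.INTER_CUBIC))
cv2.imwrite("pics/a8.png",np.hstack(im)); s=sense(); print(s["time"],s["ee_pos"],s["width"],s["force"])
# slats now
J=np.array([.5196,-.0905,np.radians(6.03)])
g=cv2.cvtColor(cv2.imread("pics/top8.png"),cv2.COLOR_BGR2HSV); m=((g[:,:,2]>150)&(g[:,:,1]<70)).astype(np.uint8)
n,lab,st,ce=cv2.connectedComponentsWithStats(m)
for i in range(1,n):
    if st[i,4]>200 and 200<ce[i][0]<340 and 150<ce[i][1]<250:
        ys,xs=np.nonzero(lab==i); W=w2j(J,back("top",np.c_[xs,ys],.03))[:,:2]*1000
        l=cv2.fitLine(W.astype(np.float32),cv2.DIST_HUBER,0,.01,.01).ravel(); print(st[i],W.mean(0).round(1),np.degrees(np.arctan(l[1]/l[0])).round(2))
E
```

```text
17.95 [0.60314224 0.11767184 0.25077966] 0.060253717847465825 [-0.09828244  0.06554691 -0.2997867 ]
[233 161  90  15 326] [ 84.1 -26.6] 89.66
[289 175  17  60 616] [-21.2 -63.7] -2.16
[248 180  22  61 631] [-21.9  40.8] 3.87
[225 198  11  43 228] [-37.6 121.5] -0.31
```

View pics/a8.png

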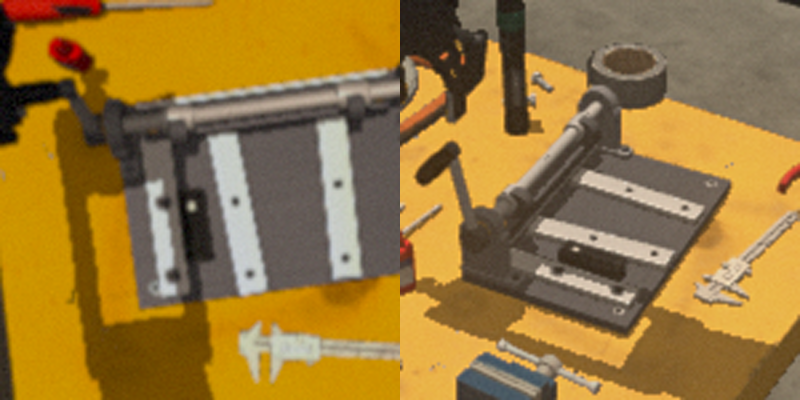

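Request:
{"api": "drive_tool", "payload": {"deltas": [-0.022, -0.045, 0.0, 0, 0, 0, -0.044, -0.09, 0.0, 0, 0, 0, -0.066, -0.135, 0.0, 0, 0, 0, -0.088, -0.18, 0.0, 0, 0, 0, -0.1, -0.203, -0.02, 0, 0, 0, -0.1, -0.203, -0.06, 0, 0, 0, -0.1, -0.203, -0.11, 0, 0, 0, -0.1, -0.203, -0.15, 0, 0, 0, -0.1, -0.203, -0.17, 0, 0, 0, -0.1, -0.203, -0.17, 0, 0, 0], "grip": 0.0}}

```text
time: 18.95
ee_pos: [0.4974, -0.0844, 0.0729]
orientation: [[-0.104, 0.994, -0.009], [0.995, 0.105, 0.003], [0.004, -0.009, -1.0]]
force: [-0.0, -0.2, -0.0]
width: -0.0007
```

Request:
{"api": "drive_tool", "payload": {"deltas": [0, 0, -0.02, 0, 0, 0, 0, 0, -0.04, 0, 0, 0, 0, 0, -0.05, 0, 0, 0, 0, 0, -0.055, 0, 0, 0, 0, 0, -0.056, 0, 0, 0, 0, 0, -0.056, 0, 0, 0]}}

```text
time: 19.55
ee_pos: [0.5024, -0.0857, 0.0233]
orientation: [[-0.105, 0.994, 0.001], [0.994, 0.105, -0.0], [-0.0, 0.001, -1.0]]
force: [0.6, 0.3, -0.4]
width: -0.0002
```

```bash
python3 - <<'E'
from h import *
from plant import sense, eyes
im=[]
for n,(x0,y0,w) in {"top":(200,130,150),"scene":(200,130,150)}.items():
    d=eyes.read_camera(n)["img"]; cv2.imwrite(f"pics/{n}9.png",d); im.append(cv2.resize(d[y0:y0+int(w*1.),x0:x0+w],(400,400),interpolation=cv2.INTER_CUBIC))
cv2.imwrite("pics/a9.png",np.hstack(im)); s=sense(); print(s["time"],s["ee_pos"],s["width"],s["force"]);o=np.array(s["orientation"]);print(np.degrees(np.arctan2(o[1,0],o[0,0])))
E
```

```text
19.65 [ 0.50255604 -0.08570682  0.02345777] 3.425079352182727e-05 [0.50972229 1.34660928 0.34336894]
96.00951779549212
```

View pics/a9.png

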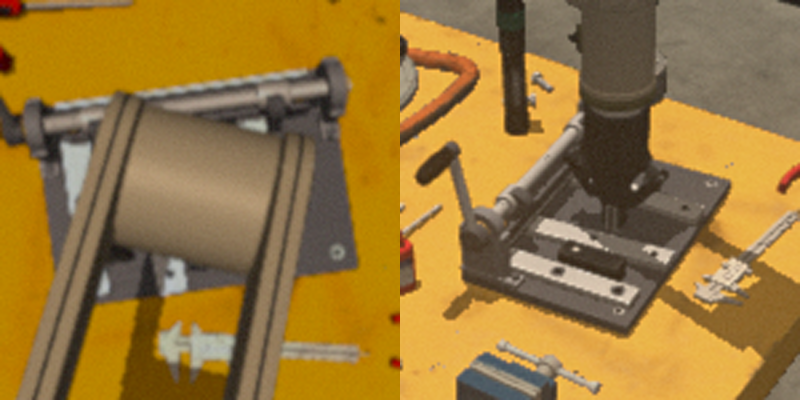

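Request:
{"api": "drive_tool", "payload": {"deltas": [-0.0003, 0.003, 0, 0, 0, 0, -0.0006, 0.006, 0, 0, 0, 0, -0.0009, 0.009, 0, 0, 0, 0, -0.0012, 0.011, 0, 0, 0, 0, -0.0014, 0.013, 0, 0, 0, 0, -0.0016, 0.015, 0, 0, 0, 0]}}

```text
time: 20.25
ee_pos: [0.5003, -0.0706, 0.0226]
orientation: [[-0.105, 0.995, 0.0], [0.995, 0.105, -0.001], [-0.001, 0.0, -1.0]]
force: [0.2, -3.6, 1.3]
width: 0.0002
```

Request:
{"api": "drive_tool", "payload": {"deltas": [-0.0002, 0.0015, 0, 0, 0, 0, -0.0003, 0.003, 0, 0, 0, 0, -0.0005, 0.0045, 0, 0, 0, 0, -0.0006, 0.006, 0, 0, 0, 0]}}

```text
time: 20.65
ee_pos: [0.4996, -0.0645, 0.0225]
orientation: [[-0.105, 0.995, 0.0], [0.995, 0.105, -0.0], [-0.0, 0.0, -1.0]]
force: [-1.0, -3.2, 2.4]
width: 0.0003
```

Request:
{"api": "drive_tool", "payload": {"deltas": [-0.0001, 0.001, 0, 0, 0, 0, -0.0002, 0.002, 0, 0, 0, 0]}}

```text
time: 20.85
ee_pos: [0.4994, -0.0625, 0.0225]
orientation: [[-0.105, 0.995, 0.0], [0.995, 0.105, -0.0], [-0.0, 0.0, -1.0]]
force: [-0.4, -3.7, 2.9]
width: -0.0004
```

Request:
{"api": "drive_tool", "payload": {"deltas": [-0.0001, 0.001, 0, 0, 0, 0, -0.0002, 0.002, 0, 0, 0, 0]}}

```text
time: 21.05
ee_pos: [0.4992, -0.0605, 0.0225]
orientation: [[-0.105, 0.995, 0.0], [0.995, 0.105, -0.0], [-0.0, 0.0, -1.0]]
force: [0.0, -3.7, 3.5]
width: -0.0
```

Request:
{"api": "drive_tool", "payload": {"deltas": [-0.0001, 0.001, 0, 0, 0, 0, -0.0002, 0.002, 0, 0, 0, 0]}}

```text
time: 21.25
ee_pos: [0.4992, -0.0598, 0.0226]
orientation: [[-0.105, 0.994, 0.001], [0.994, 0.105, -0.002], [-0.003, 0.0, -1.0]]
force: [0.5, -15.1, 0.6]
width: -0.0005
```

Request:
{"api": "drive_tool", "payload": {"deltas": [-0.0001, 0.001, 0, 0, 0, 0]}}

```text
time: 21.35
ee_pos: [0.4992, -0.0597, 0.0226]
orientation: [[-0.105, 0.994, 0.001], [0.994, 0.105, -0.004], [-0.004, 0.0, -1.0]]
force: [1.0, -19.1, 1.3]
width: 0.0001
```

Request:
{"api": "drive_tool", "payload": {"deltas": [0.0005, -0.005, 0, 0, 0, 0, 0.001, -0.01, 0.0, 0, 0, 0, 0.001, -0.01, 0.02, 0, 0, 0, 0.001, -0.01, 0.06, 0, 0, 0, 0.001, -0.01, 0.11, 0, 0, 0, -0.02, -0.06, 0.15, 0, 0, 0, -0.03, -0.1, 0.15, 0, 0, 0, -0.03, -0.14, 0.15, 0, 0, 0, -0.03, -0.15, 0.15, 0, 0, 0], "grip": 0.0854}}

```text
time: 22.25
ee_pos: [0.4683, -0.2111, 0.1731]
orientation: [[-0.102, 0.995, 0.001], [0.995, 0.102, -0.001], [-0.001, 0.001, -1.0]]
force: [0.4, 0.6, -0.6]
width: 0.0854
```

```bash
cat > look.py <<'E'
from h import *
from plant import sense, eyes
import sys
def look(k):
    im=[]
    for n,(x0,y0,w) in {"top":(200,130,150),"scene":(200,130,150)}.items():
        d=eyes.read_camera(n)["img"]; cv2.imwrite(f"pics/{n}{k}.png",d); im.append(cv2.resize(d[y0:y0+int(w*1.),x0:x0+w],(400,400),interpolation=cv2.INTER_CUBIC))
    cv2.imwrite(f"pics/a{k}.png",np.hstack(im)); s=sense(); print(s["time"],s["ee_pos"],s["width"],s["force"]);o=np.array(s["orientation"]);print(np.degrees(np.arctan2(o[1,0],o[0,0])))
    J=np.array([.5196,-.0905,np.radians(6.03)])
    g=cv2.cvtColor(cv2.imread(f"pics/top{k}.png"),cv2.COLOR_BGR2HSV); m=((g[:,:,2]>140)&(g[:,:,1]<70)).astype(np.uint8)
    n,lab,st,ce=cv2.connectedComponentsWithStats(m)
    for i in range(1,n):
        if st[i,4]>200 and 200<ce[i][0]<340 and 150<ce[i][1]<250:
            ys,xs=np.nonzero(lab==i); W=w2j(J,back("top",np.c_[xs,ys],.03))[:,:2]*1000
            l=cv2.fitLine(W.astype(np.float32),cv2.DIST_HUBER,0,.01,.01).ravel(); print(st[i],W.mean(0).round(1),W.min(0).round(1),W.max(0).round(1),np.degrees(np.arctan(l[1]/l[0])).round(2))
look(sys.argv[1])
E
python3 look.py 10
```

```text
22.35 [ 0.46830434 -0.20837942  0.17182368] 0.0856924605247279 [-0.12412777  0.83537117 -0.6499844 ]
95.8474832446076
[217 161 106  17 384] [84.1 -3.3] [  77.8 -147.4] [ 92.  142.1] 89.82
[289 175  16  60 600] [-19.5 -63.5] [-100.9  -80.4] [ 58.6 -46.8] -3.21
[245 180  18  62 620] [-22.3  56.5] [-104.    42.1] [60.  71.2] 0.18
[223 184  18  57 547] [-16.6 115. ] [-95.9 100. ] [ 60.3 131.3] 0.14
```

View pics/a10.png

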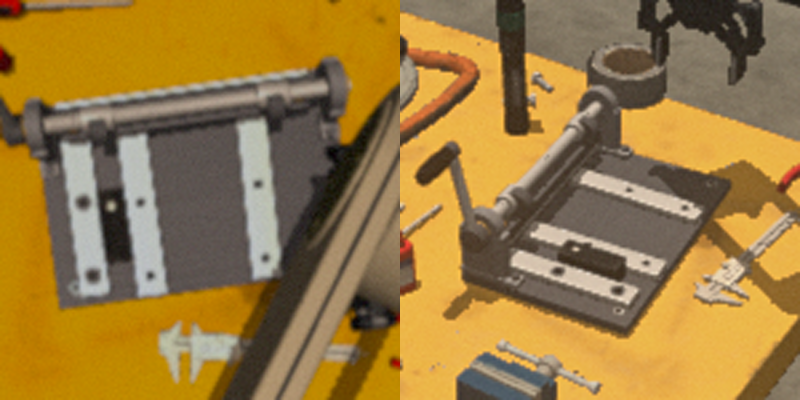

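Request:
{"api": "drive_tool", "payload": {"deltas": [0.004, 0.05, 0, 0, 0, 0, 0.008, 0.1, 0, 0, 0, 0, 0.012, 0.15, 0, 0, 0, 0, 0.016, 0.195, 0, 0, 0, 0, 0.016, 0.203, -0.02, 0, 0, 0, 0.016, 0.203, -0.06, 0, 0, 0, 0.016, 0.203, -0.09, 0, 0, 0, 0.016, 0.203, -0.11, 0, 0, 0, 0.016, 0.203, -0.11, 0, 0, 0]}}

```text
time: 23.25
ee_pos: [0.4808, -0.0022, 0.0582]
orientation: [[-0.106, 0.994, -0.008], [0.994, 0.106, 0.002], [0.003, -0.008, -1.0]]
force: [-0.3, -0.0, -0.2]
width: 0.0855
```

Request:
{"api": "drive_tool", "payload": {"deltas": [0, 0, 0, 0, 0, 0]}}

```text
time: 23.35
ee_pos: [0.4841, -0.0032, 0.0622]
orientation: [[-0.106, 0.994, -0.002], [0.994, 0.106, 0.001], [0.001, -0.002, -1.0]]
force: [-0.1, 0.2, 0.6]
width: 0.0853
```

Request:
{"api": "drive_tool", "payload": {"deltas": [0, -0.001, -0.01, 0, 0, 0, 0, -0.001, -0.017, 0, 0, 0, 0, -0.001, -0.018, 0, 0, 0, 0, -0.001, -0.018, 0, 0, 0]}}

```text
time: 23.75
ee_pos: [0.4847, -0.0056, 0.0443]
orientation: [[-0.104, 0.995, -0.0], [0.995, 0.104, 0.0], [0.0, -0.0, -1.0]]
force: [-0.3, 0.7, -0.6]
width: 0.0854
```

Request:
{"api": "drive_tool", "payload": {"deltas": [-0.0002, 0.0002, -0.008, 0, 0, 0, -0.0002, 0.0002, -0.015, 0, 0, 0, -0.0002, 0.0002, -0.019, 0, 0, 0, -0.0002, 0.0002, -0.0195, 0, 0, 0, -0.0002, 0.0002, -0.0195, 0, 0, 0]}}

```text
time: 24.25
ee_pos: [0.4844, -0.0053, 0.0246]
orientation: [[-0.105, 0.995, -0.001], [0.995, 0.105, 0.0], [0.0, -0.001, -1.0]]
force: [0.2, -1.0, 1.0]
width: 0.0853
```

Request:
{"api": "drive_tool", "payload": {"deltas": [0, 0, 0, 0, 0, 0, 0, 0, 0, 0, 0, 0, 0, 0, 0, 0, 0, 0], "grip": 0.06, "force": 30}}

```text
time: 24.55
ee_pos: [0.4848, -0.0053, 0.0253]
orientation: [[-0.105, 0.995, 0.0], [0.995, 0.105, -0.0], [-0.0, 0.0, -1.0]]
force: [-1.6, -0.1, 4.6]
width: 0.0743
```

Request:
{"api": "drive_tool", "payload": {"deltas": [0, 0, 0.004, 0, 0, 0, 0, 0, 0.01, 0, 0, 0, 0, 0, 0.018, 0, 0, 0, 0, 0, 0.025, 0, 0, 0, 0, 0, 0.025, 0, 0, 0]}}

```text
time: 25.05
ee_pos: [0.4859, -0.0054, 0.0517]
orientation: [[-0.105, 0.994, 0.003], [0.994, 0.105, -0.0], [-0.001, 0.003, -1.0]]
force: [1.2, -0.9, -1.7]
width: 0.074
```

Request:
{"api": "drive_tool", "payload": {"deltas": [0.0016, -0.015, 0, 0, 0, 0, 0.0036, -0.035, 0, 0, 0, 0, 0.0055, -0.053, 0, 0, 0, 0, 0.0065, -0.0617, 0, 0, 0, 0, 0.0065, -0.0617, 0, 0, 0, 0, 0.0065, -0.0617, -0.008, 0, 0, 0, 0.0065, -0.0617, -0.014, 0, 0, 0]}}

```text
time: 25.75
ee_pos: [0.4908, -0.0663, 0.0351]
orientation: [[-0.105, 0.994, -0.0], [0.994, 0.105, 0.0], [0.0, -0.0, -1.0]]
force: [-0.8, -0.0, -1.1]
width: 0.0736
```

Request:
{"api": "drive_tool", "payload": {"deltas": [0, 0, -0.004, 0, 0, 0, 0, 0, -0.008, 0, 0, 0, 0, 0, -0.0095, 0, 0, 0, 0, 0, -0.0095, 0, 0, 0, 0, 0, -0.0095, 0, 0, 0]}}

```text
time: 26.25
ee_pos: [0.4912, -0.067, 0.0265]
orientation: [[-0.105, 0.994, 0.0], [0.994, 0.105, -0.0], [-0.0, 0.0, -1.0]]
force: [0.7, -0.6, -1.3]
width: 0.0739
```

Request:
{"api": "drive_tool", "payload": {"deltas": [-0.0001, 0.001, -0.0006, 0, 0, 0, -0.0002, 0.002, -0.0012, 0, 0, 0, -0.0003, 0.003, -0.0012, 0, 0, 0, -0.0003, 0.0037, -0.0012, 0, 0, 0, -0.0003, 0.0037, -0.0012, 0, 0, 0]}}

```text
time: 26.75
ee_pos: [0.4909, -0.0632, 0.0253]
orientation: [[-0.105, 0.995, 0.0], [0.995, 0.105, 0.0], [0.0, 0.0, -1.0]]
force: [0.4, -0.3, -0.3]
width: 0.0743
```

Request:
{"api": "drive_tool", "payload": {"deltas": [0, 0, -0.0006, 0, 0, 0, 0, 0, -0.001, 0, 0, 0]}}

```text
time: 26.95
ee_pos: [0.491, -0.0632, 0.0253]
orientation: [[-0.105, 0.994, -0.0], [0.994, 0.105, 0.0], [0.0, -0.0, -1.0]]
force: [-7.7, 2.4, 15.4]
width: 0.074
```

Request:
{"api": "drive_tool", "payload": {"deltas": [0, 0, 0, 0, 0, 0, 0, 0, 0, 0, 0, 0, 0, 0, 0, 0, 0, 0], "grip": 0.0854}}

```text
time: 27.25
ee_pos: [0.4908, -0.0633, 0.0241]
orientation: [[-0.105, 0.995, 0.0], [0.995, 0.105, -0.0], [-0.0, 0.0, -1.0]]
force: [-0.7, 0.6, 0.2]
width: 0.0852
```

Request:
{"api": "drive_tool", "payload": {"deltas": [0, 0, 0.01, 0, 0, 0, 0, 0, 0.03, 0, 0, 0, 0, 0, 0.07, 0, 0, 0, 0, 0, 0.12, 0, 0, 0, 0, -0.04, 0.135, 0, 0, 0, 0.0, -0.085, 0.135, 0, 0, 0, 0.0, -0.13, 0.135, 0, 0, 0, 0.0, -0.145, 0.135, 0, 0, 0, 0.0, -0.145, 0.135, 0, 0, 0]}}

```text
time: 28.15
ee_pos: [0.4905, -0.2103, 0.1597]
orientation: [[-0.101, 0.995, 0.0], [0.995, 0.101, -0.0], [-0.0, 0.0, -1.0]]
force: [-0.3, 0.3, -0.9]
width: 0.0858
```

```bash
python3 look.py 11
```

```text
28.25 [ 0.49066974 -0.20779755  0.15925066] 0.08577957538783952 [ 0.53238976  0.58573897 -0.78009159]
95.96256624741216
[217 161 106  17 391] [84.1 -3.1] [  77.8 -147.4] [ 92.  142.1] 89.82
[289 175  15  59 548] [-12.9 -63.3] [-98.3 -80.4] [ 58.6 -46.8] -5.09
[245 180  18  62 623] [-22.2  56.7] [-104.    42.2] [60.  71.2] 0.08
[223 183  18  58 559] [-16.8 114.8] [-95.6 100.2] [ 62.7 131.3] 0.14
```

View pics/a11.png

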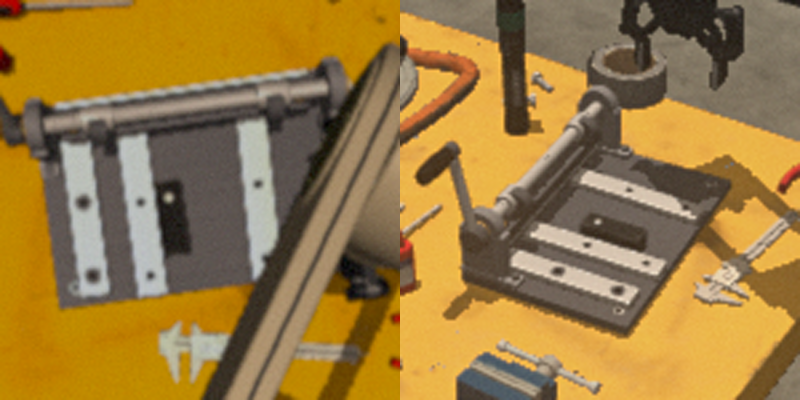

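```bash
python3 - <<'E'
import cv2
d=cv2.imread("pics/top11.png")[175:245,220:305]; cv2.imwrite("pics/a11b.png",cv2.resize(d,None,fx=8,fy=8,interpolation=cv2.INTER_CUBIC))
E
```

```text
(no output)
```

View pics/a11b.png

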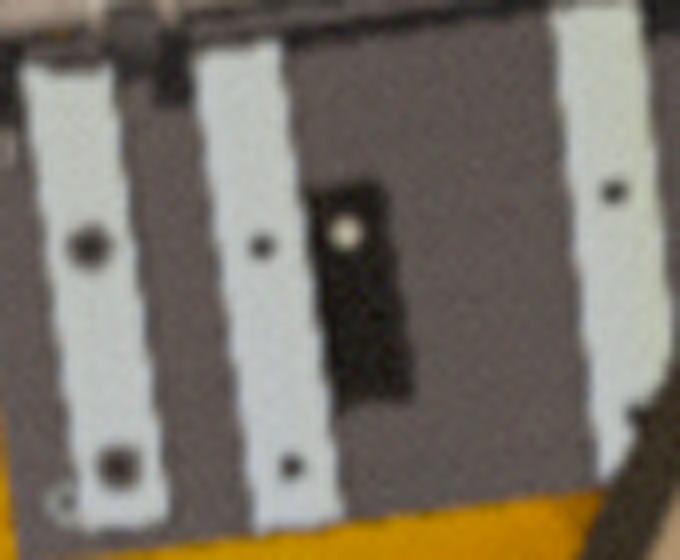

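Request:
{"api": "drive_tool", "payload": {"deltas": [0.023, 0.019, -0.03, 0, 0, 0, 0.023, 0.019, -0.07, 0, 0, 0, 0.023, 0.019, -0.1, 0, 0, 0, 0.023, 0.019, -0.115, 0, 0, 0, 0.023, 0.019, -0.12, 0, 0, 0, 0.023, 0.019, -0.12, 0, 0, 0], "grip": 0.03}}

```text
time: 28.85
ee_pos: [0.514, -0.1887, 0.0395]
orientation: [[-0.105, 0.994, -0.0], [0.994, 0.105, 0.0], [0.0, -0.0, -1.0]]
force: [-0.1, 0.5, -0.0]
width: 0.0299
```

Request:
{"api": "drive_tool", "payload": {"deltas": [0, 0, -0.006, 0, 0, 0, 0, 0, -0.012, 0, 0, 0, 0, 0, -0.016, 0, 0, 0, 0, 0, -0.0165, 0, 0, 0, 0, 0, -0.0165, 0, 0, 0]}}

```text
time: 29.35
ee_pos: [0.5137, -0.1894, 0.0227]
orientation: [[-0.104, 0.995, -0.0], [0.995, 0.104, 0.0], [0.0, -0.0, -1.0]]
force: [0.4, 0.1, -0.1]
width: 0.0301
```

```bash
python3 look.py 12
```

```text
29.45 [ 0.51392007 -0.1894292   0.02289922] 0.03041161701931203 [ 0.35512916  0.26316234 -0.02336866]
96.00337439696581
[217 162  86  16 310] [84.2 23.8] [ 78.  -93.6] [ 92.  142.1] 89.9
[245 180  18  62 624] [-22.1  56.6] [-104.    42.1] [60.  71.2] 0.03
[223 184  18  57 558] [-16.8 114.8] [-95.6 100.2] [ 60.3 131.3] 0.06
```

View pics/a12.png

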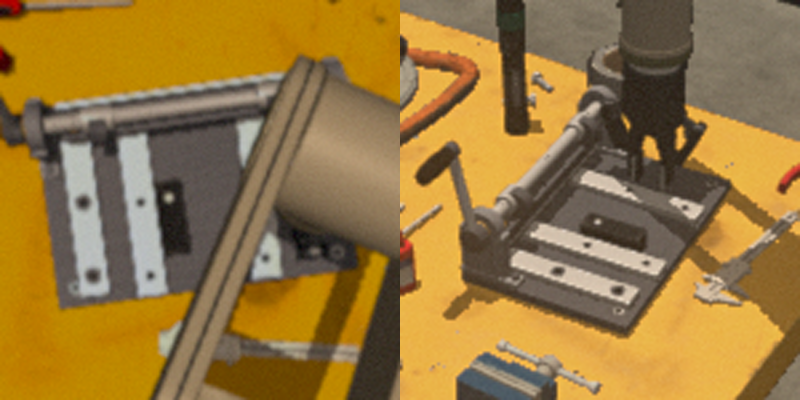

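Request:
{"api": "drive_tool", "payload": {"deltas": [-0.0003, 0.003, 0, 0, 0, 0, -0.0006, 0.006, 0, 0, 0, 0, -0.0009, 0.009, 0, 0, 0, 0, -0.0013, 0.012, 0, 0, 0, 0, -0.0017, 0.016, 0, 0, 0, 0, -0.0021, 0.02, 0, 0, 0, 0, -0.0025, 0.024, 0, 0, 0, 0, -0.0029, 0.028, 0, 0, 0, 0, -0.0034, 0.032, 0, 0, 0, 0, -0.0038, 0.036, 0, 0, 0, 0, -0.0042, 0.04, 0, 0, 0, 0, -0.0046, 0.044, 0, 0, 0, 0]}}

```text
time: 30.65
ee_pos: [0.5092, -0.145, 0.0228]
orientation: [[-0.105, 0.995, 0.0], [0.995, 0.105, -0.0], [-0.0, 0.0, -1.0]]
force: [-1.2, -2.5, 0.3]
width: 0.0302
```

Request:
{"api": "drive_tool", "payload": {"deltas": [-0.0004, 0.004, 0, 0, 0, 0, -0.0008, 0.008, 0, 0, 0, 0, -0.0013, 0.012, 0, 0, 0, 0, -0.0017, 0.016, 0, 0, 0, 0, -0.002, 0.019, 0, 0, 0, 0, -0.0021, 0.021, 0, 0, 0, 0, -0.0021, 0.021, 0, 0, 0, 0]}}

```text
time: 31.35
ee_pos: [0.5071, -0.1239, 0.0227]
orientation: [[-0.105, 0.994, -0.0], [0.994, 0.105, 0.0], [0.0, -0.0, -1.0]]
force: [0.9, -2.0, 0.5]
width: 0.0301
```

```bash
python3 - <<'E'
from plant import sense
import numpy as np
s=sense(); p=np.array(s["ee_pos"]); print(s["time"],p,np.array(s["force"]).round(2),"to go",(-.16954-(-.1045*p[0]+.9945*p[1]))*1000)
E
```

```text
31.35 [ 0.50707605 -0.12385453  0.02267181] [ 0.9  -2.04  0.48] to go 6.622779354442415
```

Request:
{"api": "drive_tool", "payload": {"deltas": [-0.0002, 0.002, 0, 0, 0, 0, -0.0004, 0.004, 0, 0, 0, 0, -0.0005, 0.005, 0, 0, 0, 0, -0.0005, 0.005, 0, 0, 0, 0]}}

```text
time: 31.75
ee_pos: [0.5065, -0.1191, 0.0227]
orientation: [[-0.105, 0.995, -0.0], [0.995, 0.105, 0.0], [0.0, -0.0, -1.0]]
force: [1.6, -2.4, 0.8]
width: 0.0301
```

Request:
{"api": "drive_tool", "payload": {"deltas": [-0.0001, 0.0005, 0, 0, 0, 0, -0.0001, 0.001, 0, 0, 0, 0, -0.0001, 0.001, 0, 0, 0, 0]}}

```text
time: 32.05
ee_pos: [0.5065, -0.1183, 0.0227]
orientation: [[-0.105, 0.995, -0.0], [0.995, 0.105, 0.0], [0.0, -0.0, -1.0]]
force: [-0.3, -3.1, 1.2]
width: 0.03
```

```bash
python3 - <<'E'
from plant import sense
import numpy as np
s=sense(); p=np.array(s["ee_pos"]); print(s["time"],p,np.array(s["force"]).round(2),"to go",(-.16954-(-.1045*p[0]+.9945*p[1]))*1000)
E
```

```text
32.05 [ 0.50645956 -0.11829105  0.02266824] [-0.28 -3.09  1.19] to go 1.0254776291643564
```

Request:
{"api": "drive_tool", "payload": {"deltas": [0, 0.0004, 0, 0, 0, 0, 0, 0.0004, 0, 0, 0, 0]}}

```text
time: 32.25
ee_pos: [0.5065, -0.1179, 0.0227]
orientation: [[-0.105, 0.995, -0.0], [0.995, 0.105, -0.0], [-0.0, -0.0, -1.0]]
force: [-0.4, -3.3, 0.1]
width: 0.0301
```

Request:
{"api": "drive_tool", "payload": {"deltas": [-0.0001, 0.0004, 0, 0, 0, 0, -0.0001, 0.0004, 0, 0, 0, 0]}}

```text
time: 32.45
ee_pos: [0.5064, -0.1176, 0.0227]
orientation: [[-0.105, 0.995, 0.0], [0.995, 0.105, -0.0], [-0.0, 0.0, -1.0]]
force: [0.3, -3.5, -1.5]
width: 0.0296
```

```bash
python3 - <<'E'
from plant import sense
import numpy as np
s=sense(); p=np.array(s["ee_pos"]); print(s["time"],p,np.array(s["force"]).round(2),"to go",(-.16954-(-.1045*p[0]+.9945*p[1]))*1000)
E
```

```text
32.45 [ 0.50641538 -0.11763478  0.02266833] [ 0.32 -3.53 -1.49] to go 0.36819389943196223
```

Request:
{"api": "drive_tool", "payload": {"deltas": [0, 0.0003, 0, 0, 0, 0, 0, 0.0003, 0, 0, 0, 0]}}

```text
time: 32.65
ee_pos: [0.5064, -0.1174, 0.0227]
orientation: [[-0.105, 0.995, 0.0], [0.995, 0.105, -0.0], [-0.0, -0.0, -1.0]]
force: [0.4, -4.5, -0.9]
width: 0.03
```

```bash
python3 - <<'E'
from plant import sense
import numpy as np
s=sense(); p=np.array(s["ee_pos"]); print(s["time"],p,np.array(s["force"]).round(2),"to go",(-.16954-(-.1045*p[0]+.9945*p[1]))*1000)
E
```

```text
32.65 [ 0.50640248 -0.11742767  0.02267669] [ 0.37 -4.53 -0.9 ] to go 0.16087791575516985
```

Request:
{"api": "drive_tool", "payload": {"deltas": [0.0005, -0.005, 0, 0, 0, 0, 0.001, -0.01, 0, 0, 0, 0, 0.001, -0.01, 0.02, 0, 0, 0, 0.001, -0.01, 0.06, 0, 0, 0, 0.001, -0.01, 0.11, 0, 0, 0, -0.01, -0.06, 0.14, 0, 0, 0, -0.02, -0.1, 0.14, 0, 0, 0, -0.02, -0.14, 0.14, 0, 0, 0, -0.02, -0.15, 0.14, 0, 0, 0], "grip": 0.0854}}

```text
time: 33.55
ee_pos: [0.4859, -0.271, 0.1633]
orientation: [[-0.102, 0.995, 0.001], [0.995, 0.102, -0.001], [-0.001, 0.001, -1.0]]
force: [-0.2, 0.4, -0.0]
width: 0.0851
```

```bash
python3 look.py 13; python3 - <<'E'
import cv2
d=cv2.imread("pics/top13.png")[175:245,220:305]; cv2.imwrite("pics/a13b.png",cv2.resize(d,None,fx=8,fy=8,interpolation=cv2.INTER_CUBIC))
E
```

```text
33.65 [ 0.48588592 -0.26843134  0.1622919 ] 0.08544834074691296 [-0.06279079  0.96600426 -0.17732387]
95.85585205767293
[217 161 106  18 407] [84.2 -2.6] [  77.4 -147.4] [ 92.4 142.1] 89.83
[266 178  18  60 613] [-21.9  -1.4] [-102.   -15.6] [59.4 13.1] 0.07
[245 180  18  62 629] [-22.2  56.8] [-104.    42.2] [60.  71.4] -0.04
[223 183  18  58 566] [-17.  114.8] [-95.9 100. ] [ 62.7 131.3] 0.15
```

View pics/a13b.png

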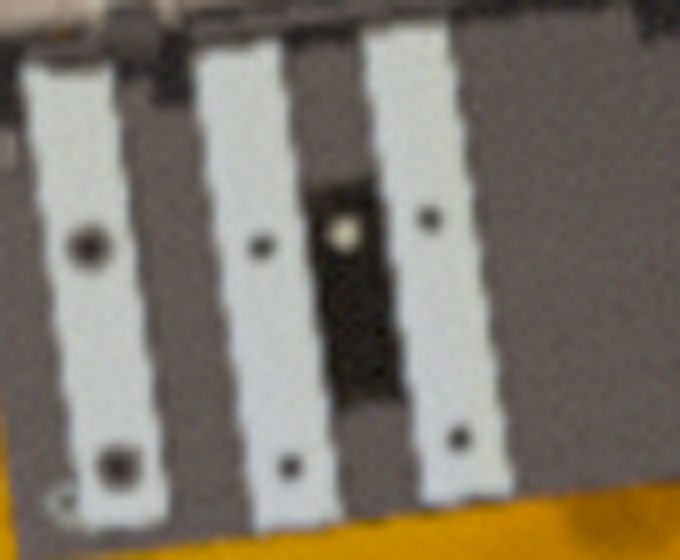

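View pics/a13.png

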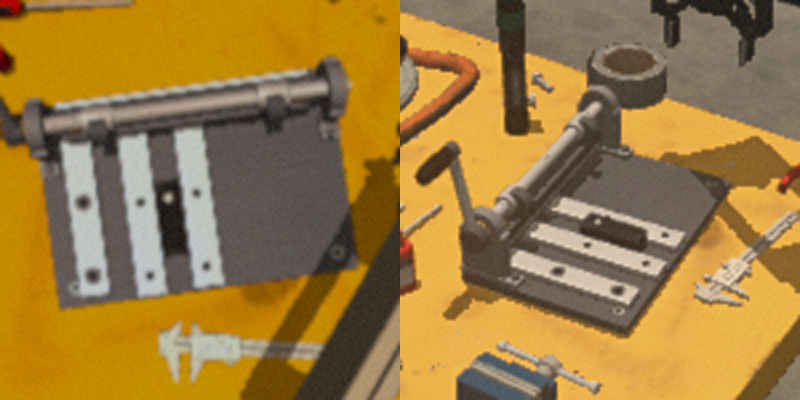

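Request:
{"api": "drive_tool", "payload": {"deltas": [0.002, 0.05, 0, 0, 0, 0, 0.003, 0.1, 0, 0, 0, 0, 0.004, 0.15, 0, 0, 0, 0, 0.005, 0.195, 0, 0, 0, 0, 0.005, 0.2045, -0.02, 0, 0, 0, 0.005, 0.2045, -0.06, 0, 0, 0, 0.005, 0.2045, -0.09, 0, 0, 0, 0.005, 0.2045, -0.11, 0, 0, 0, 0.005, 0.2045, -0.115, 0, 0, 0, 0.005, 0.2045, -0.115, 0, 0, 0, 0.005, 0.2045, -0.115, 0, 0, 0]}}

```text
time: 34.75
ee_pos: [0.4922, -0.0623, 0.0489]
orientation: [[-0.105, 0.994, 0.001], [0.994, 0.105, -0.0], [-0.0, 0.001, -1.0]]
force: [1.5, 0.4, 0.4]
width: 0.0854
```

```bash
python3 -c "
from plant import sense
s=sense();print(s['time'],s['ee_pos'],s['force'],s['orientation'])"
```

```text
34.75 [ 0.49218747 -0.06233257  0.04890824] [1.47538324 0.42315889 0.35119488] [[-1.05180197e-01  9.94452090e-01  1.47214455e-03]
 [ 9.94453149e-01  1.05180444e-01 -9.12976592e-05]
 [-2.45631966e-04  1.45437608e-03 -9.99998912e-01]]
```

Request:
{"api": "drive_tool", "payload": {"deltas": [-0.001, -0.0009, -0.01, 0, 0, 0, -0.001, -0.0009, -0.018, 0, 0, 0, -0.001, -0.0009, -0.023, 0, 0, 0, -0.001, -0.0009, -0.024, 0, 0, 0, -0.001, -0.0009, -0.024, 0, 0, 0]}}

```text
time: 35.25
ee_pos: [0.4901, -0.0636, 0.0234]
orientation: [[-0.105, 0.995, -0.001], [0.995, 0.105, 0.0], [0.0, -0.001, -1.0]]
force: [-0.1, 0.2, -0.2]
width: 0.0859
```

Request:
{"api": "drive_tool", "payload": {"deltas": [0, 0, 0, 0, 0, 0, 0, 0, 0, 0, 0, 0, 0, 0, 0, 0, 0, 0], "grip": 0.06, "force": 30}}

```text
time: 35.55
ee_pos: [0.4908, -0.0637, 0.0242]
orientation: [[-0.105, 0.995, 0.001], [0.995, 0.105, -0.0], [-0.0, 0.001, -1.0]]
force: [0.1, 0.1, 2.5]
width: 0.0741
```

Request:
{"api": "drive_tool", "payload": {"deltas": [0, 0, 0.004, 0, 0, 0, 0, 0, 0.01, 0, 0, 0, 0, 0, 0.018, 0, 0, 0, 0, 0, 0.04, 0, 0, 0, 0, 0, 0.08, 0, 0, 0, 0, 0, 0.12, 0, 0, 0]}}

```text
time: 36.15
ee_pos: [0.4895, -0.0633, 0.1448]
orientation: [[-0.105, 0.994, -0.002], [0.995, 0.105, 0.001], [0.001, -0.001, -1.0]]
force: [1.0, -0.7, -0.6]
width: 0.0739
```

Request:
{"api": "drive_tool", "payload": {"deltas": [0, -0.04, 0, 0, 0, 0, 0, -0.085, 0, 0, 0, 0, 0, -0.13, 0, 0, 0, 0, 0, -0.175, 0, 0, 0, 0, 0, -0.22, 0, 0, 0, 0, 0, -0.255, 0, 0, 0, 0, 0, -0.267, -0.02, 0, 0, 0, 0, -0.267, -0.06, 0, 0, 0, 0, -0.267, -0.1, 0, 0, 0, 0, -0.267, -0.125, 0, 0, 0, 0, -0.267, -0.13, 0, 0, 0, 0, -0.267, -0.132, 0, 0, 0]}}

```text
time: 37.35
ee_pos: [0.4903, -0.3304, 0.0117]
orientation: [[-0.105, 0.995, -0.001], [0.995, 0.105, 0.001], [0.001, -0.001, -1.0]]
force: [-0.0, -0.4, -0.8]
width: 0.0742
```

Request:
{"api": "drive_tool", "payload": {"deltas": [0, 0, -0.002, 0, 0, 0, 0, 0, -0.004, 0, 0, 0, 0, 0, -0.005, 0, 0, 0]}}

```text
time: 37.65
ee_pos: [0.4914, -0.3313, 0.0082]
orientation: [[-0.105, 0.994, 0.002], [0.994, 0.105, -0.002], [-0.002, 0.002, -1.0]]
force: [0.1, -0.2, -1.9]
width: 0.074
```

Request:
{"api": "drive_tool", "payload": {"deltas": [0, 0, -0.001, 0, 0, 0, 0, 0, -0.002, 0, 0, 0, 0, 0, -0.003, 0, 0, 0, 0, 0, -0.003, 0, 0, 0]}}

```text
time: 38.05
ee_pos: [0.4905, -0.3307, 0.0042]
orientation: [[-0.105, 0.995, 0.0], [0.995, 0.105, -0.0], [-0.0, 0.0, -1.0]]
force: [-0.5, 0.6, 3.1]
width: 0.0742
```

Request:
{"api": "drive_tool", "payload": {"deltas": [0, 0, 0, 0, 0, 0, 0, 0, 0, 0, 0, 0, 0, 0, 0, 0, 0, 0], "grip": 0.0854}}

```text
time: 38.35
ee_pos: [0.4905, -0.3307, 0.0037]
orientation: [[-0.105, 0.995, 0.0], [0.995, 0.105, -0.0], [-0.0, 0.0, -1.0]]
force: [-0.8, 0.1, 0.5]
width: 0.0855
```

Request:
{"api": "drive_tool", "payload": {"deltas": [0, 0, 0.01, 0, 0, 0, 0, 0, 0.04, 0, 0, 0, 0, 0, 0.09, 0, 0, 0, 0.0, 0, 0.14, 0, 0, 0, 0.01, 0.03, 0.18, 0, 0, 0, 0.02, 0.07, 0.21, 0, 0, 0, 0.03, 0.11, 0.24, 0, 0, 0, 0.04, 0.155, 0.245, 0, 0, 0, 0.05, 0.2, 0.245, 0, 0, 0, 0.06, 0.245, 0.245, 0, 0, 0, 0.07, 0.29, 0.245, 0, 0, 0]}}

```text
time: 39.45
ee_pos: [0.5606, -0.0388, 0.2499]
orientation: [[-0.105, 0.995, 0.001], [0.995, 0.105, -0.0], [-0.0, 0.001, -1.0]]
force: [1.0, -0.4, 1.2]
width: 0.0855
```

```bash
python3 look.py 14; python3 - <<'E'
import cv2
d=cv2.imread("pics/top14.png")[120:290,170:420]; cv2.imwrite("pics/a14b.png",cv2.resize(d,None,fx=3,fy=3,interpolation=cv2.INTER_CUBIC))
E
```

```text
39.55 [ 0.56101553 -0.0352141   0.24967727] 0.08532009483222021 [ 0.32432986  0.11971319 -0.19771422]
96.33334995481171
[223 184  17  57 537] [-19.8 115.4] [-95.6 100.1] [ 60.3 131.7] 0.7
[250 211  12  31 264] [-66.2  55.9] [-104.    42.2] [-24.9  71.2] -5.48
```

View pics/a14b.png

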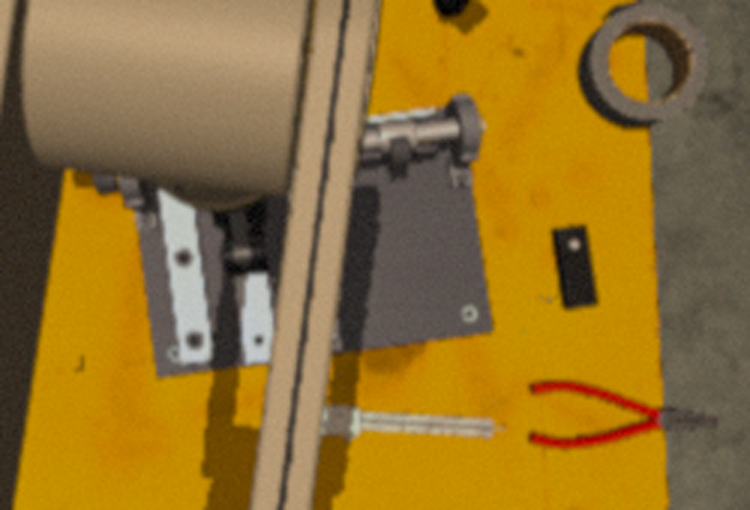

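Request:
{"api": "drive_tool", "payload": {"deltas": [0.012, 0.048, 0, 0, 0, 0, 0.024, 0.096, 0, 0, 0, 0, 0.036, 0.14, 0, 0, 0, 0, 0.038, 0.155, 0, 0, 0, 0, 0.038, 0.155, 0, 0, 0, 0, 0.038, 0.155, 0, 0, 0, 0], "grip": 0.06}}

```text
time: 40.15
ee_pos: [0.5983, 0.1134, 0.2489]
orientation: [[-0.105, 0.994, -0.0], [0.994, 0.105, -0.001], [-0.001, -0.0, -1.0]]
force: [1.5, 0.2, -0.3]
width: 0.0597
```

```bash
python3 look.py 15; python3 - <<'E'
import cv2
d=cv2.imread("pics/top15.png")[175:245,220:305]; cv2.imwrite("pics/a15b.png",cv2.resize(d,None,fx=8,fy=8,interpolation=cv2.INTER_CUBIC))
E
```

```text
40.25 [0.59834357 0.11269558 0.24892586] 0.060203300807117534 [ 0.24189525 -0.0582894  -0.752942  ]
95.92178420363913
[235 161  88  15 367] [ 84.  -29.1] [  77.4 -147.4] [92.4 92.1] 89.84
[266 178  18  60 629] [-21.9  -1.2] [-102.   -15.9] [59.4 13.5] 0.03
[244 180  19  62 641] [-22.1  56.8] [-104.    42.1] [60.3 71.6] 0.05
[225 198  12  43 266] [-38.4 120.8] [-95.2 109.5] [ 20.1 134. ] -1.08
```

View pics/a15b.png

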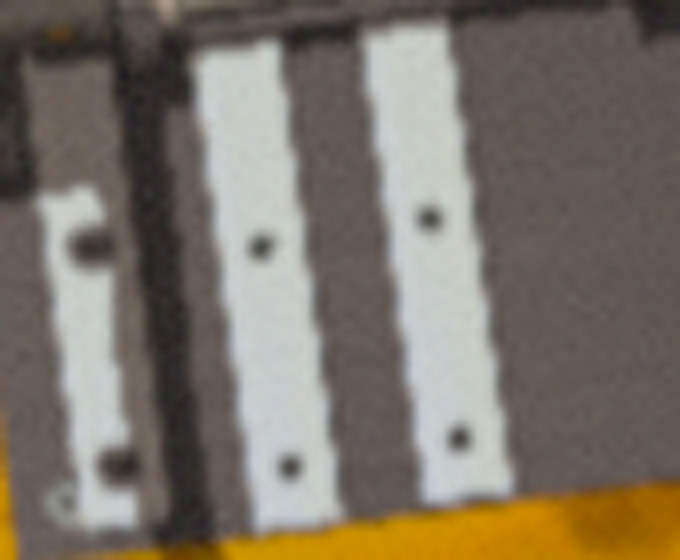

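View pics/a15.png

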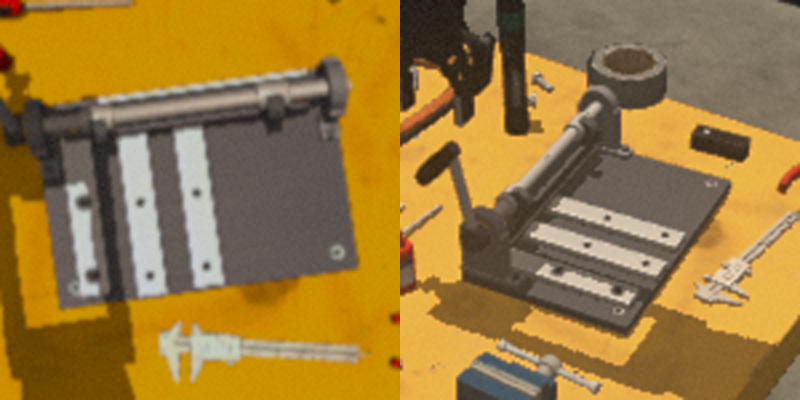

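Request:
{"api": "drive_tool", "payload": {"deltas": [0.001, 0.007, -0.02, 0, 0, 0, 0.001, 0.007, -0.045, 0, 0, 0, 0.001, 0.007, -0.06, 0, 0, 0, 0.001, 0.007, -0.069, 0, 0, 0, 0.001, 0.007, -0.069, 0, 0, 0]}}

```text
time: 40.75
ee_pos: [0.5986, 0.1205, 0.1783]
orientation: [[-0.104, 0.995, -0.003], [0.995, 0.104, -0.0], [-0.0, -0.003, -1.0]]
force: [-0.2, 0.2, -0.4]
width: 0.0598
```

Request:
{"api": "drive_tool", "payload": {"deltas": [0, 0, 0, 0, 0, 0, 0, 0, 0, 0, 0, 0, 0, 0, 0, 0, 0, 0, 0, 0, 0, 0, 0, 0, 0, 0, 0, 0, 0, 0], "grip": 0.0, "force": 35}}

```text
time: 41.25
ee_pos: [0.5989, 0.1213, 0.1813]
orientation: [[-0.105, 0.994, -0.001], [0.994, 0.105, -0.0], [-0.0, -0.001, -1.0]]
force: [-7.9, -2.1, 7.0]
width: 0.0186
```

Request:
{"api": "drive_tool", "payload": {"deltas": [-0.0092, -0.001, 0.0016, 0, 0, 0, -0.0219, -0.0023, 0.0025, 0, 0, 0, -0.0342, -0.0036, 0.002, 0, 0, 0, -0.0466, -0.0049, 0, 0, 0, 0, -0.0588, -0.0062, -0.0034, 0, 0, 0, -0.0705, -0.0074, -0.0082, 0, 0, 0]}}

```text
time: 41.85
ee_pos: [0.531, 0.1141, 0.1745]
orientation: [[-0.105, 0.994, 0.008], [0.995, 0.105, 0.001], [-0.0, 0.008, -1.0]]
force: [5.8, 0.2, 7.2]
width: 0.0188
```

Request:
{"api": "drive_tool", "payload": {"deltas": [-0.011, -0.0012, -0.0061, 0, 0, 0, -0.0213, -0.0022, -0.0135, 0, 0, 0, -0.0305, -0.0032, -0.0218, 0, 0, 0, -0.0389, -0.0041, -0.0313, 0, 0, 0, -0.046, -0.0048, -0.0416, 0, 0, 0, -0.0507, -0.0053, -0.0493, 0, 0, 0]}}

```text
time: 42.45
ee_pos: [0.48, 0.1088, 0.1239]
orientation: [[-0.105, 0.994, 0.006], [0.994, 0.105, 0.0], [-0.0, 0.006, -1.0]]
force: [5.0, 0.2, 6.7]
width: 0.0184
```

Request:
{"api": "drive_tool", "payload": {"deltas": [-0.001, -0.0001, -0.0025, 0, 0, 0, -0.002, -0.0002, -0.005, 0, 0, 0, -0.002, -0.0002, -0.005, 0, 0, 0]}}

```text
time: 42.75
ee_pos: [0.4769, 0.1085, 0.1179]
orientation: [[-0.105, 0.994, 0.002], [0.995, 0.105, 0.0], [-0.0, 0.002, -1.0]]
force: [4.4, 0.3, 3.0]
width: 0.0191
```

Request:
{"api": "drive_tool", "payload": {"deltas": [-0.001, -0.0001, -0.002, 0, 0, 0, -0.001, -0.0001, -0.004, 0, 0, 0]}}

```text
time: 42.95
ee_pos: [0.4764, 0.1085, 0.1157]
orientation: [[-0.105, 0.995, 0.002], [0.995, 0.105, 0.0], [-0.0, 0.002, -1.0]]
force: [-10.8, -3.4, 32.6]
width: 0.0188
```

Request:
{"api": "drive_tool", "payload": {"deltas": [-0.0005, 0, -0.001, 0, 0, 0, -0.0005, 0, -0.001, 0, 0, 0]}}

```text
time: 43.15
ee_pos: [0.4764, 0.1085, 0.1158]
orientation: [[-0.105, 0.994, 0.004], [0.994, 0.105, 0.0], [-0.0, 0.004, -1.0]]
force: [-6.6, -2.9, 26.7]
width: 0.0186
```

Request:
{"api": "drive_tool", "payload": {"deltas": [0.0005, 0, 0.002, 0, 0, 0, 0.0005, 0, 0.003, 0, 0, 0]}}

```text
time: 43.35
ee_pos: [0.4762, 0.1084, 0.1162]
orientation: [[-0.105, 0.995, 0.002], [0.995, 0.105, 0.0], [-0.0, 0.002, -1.0]]
force: [6.5, -1.8, 0.9]
width: 0.0186
```

Request:
{"api": "drive_tool", "payload": {"deltas": [0, 0, 0, 0, 0, 0, 0, 0, 0, 0, 0, 0, 0, 0, 0, 0, 0, 0], "grip": 0.06}}

```text
time: 43.65
ee_pos: [0.474, 0.1084, 0.1141]
orientation: [[-0.105, 0.995, -0.003], [0.995, 0.105, -0.0], [0.0, -0.003, -1.0]]
force: [-0.7, -0.4, -0.3]
width: 0.0597
```

Request:
{"api": "drive_tool", "payload": {"deltas": [0, 0, 0.03, 0, 0, 0, 0, 0, 0.07, 0, 0, 0, 0, 0, 0.11, 0, 0, 0, 0, 0, 0.12, 0, 0, 0]}}

```text
time: 44.05
ee_pos: [0.4769, 0.1087, 0.24]
orientation: [[-0.105, 0.994, 0.006], [0.994, 0.105, 0.001], [0.0, 0.006, -1.0]]
force: [0.5, -0.7, 0.3]
width: 0.0596
```

```bash
python3 look.py 16; python3 - <<'E'
import cv2,numpy as np
a=cv2.imread("pics/scene16.png")[160:260,205:335]
b=cv2.imread("pics/scene0.png")[160:260,205:335]
cv2.imwrite("pics/a16b.png",np.hstack([cv2.resize(x,(400,308),interpolation=cv2.INTER_CUBIC) for x in(a,b)]))
E
```

```text
44.15 [0.476153   0.10861432 0.2370516 ] 0.05993731752456774 [ 0.20146136  0.2679473  -0.32045618]
96.01378112861198
[217 161 106  18 463] [83.8 -1.9] [  75.7 -147.4] [ 92.7 142.1] 89.86
[266 178  18  60 623] [-21.8  -1.3] [-102.   -15.8] [59.4 13.3] -0.08
[244 180  19  62 638] [-21.6  56.8] [-104.    42.2] [60.3 71.4] 0.13
[223 183  14  28 249] [ 27.9 115.2] [-12.6 100.2] [ 62.7 129.3] -7.35
```

View pics/a16b.png

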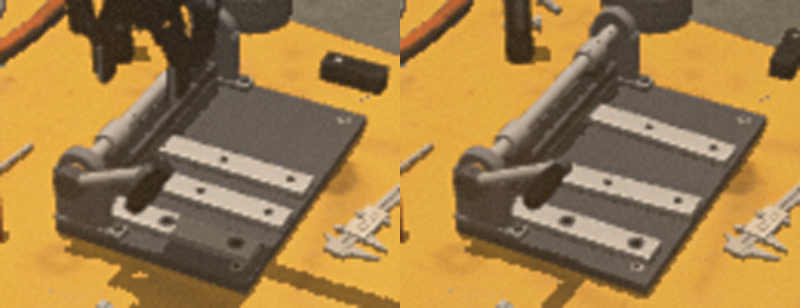

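View pics/a16.png

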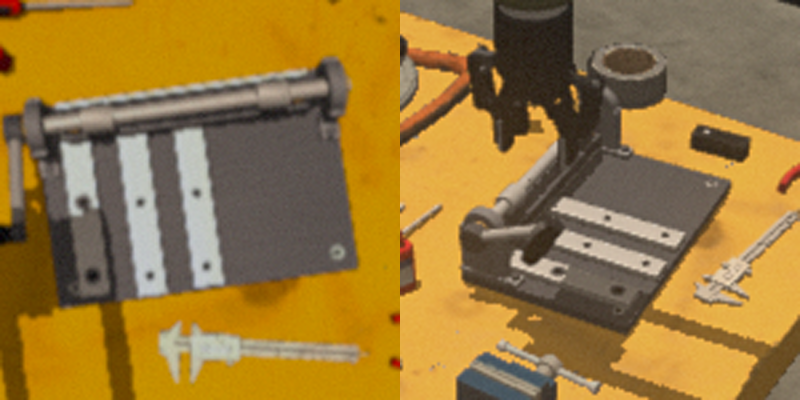

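```bash
python3 - <<'E'
import cv2,numpy as np
a=cv2.imread("pics/scene0.png",0); b=cv2.imread("pics/scene16.png",0)
t=a[196:232,225:262]; 
for box in((196,232,225,262),(205,232,240,262)):
    t=a[box[0]:box[1],box[2]:box[3]]; r=cv2.matchTemplate(b[box[0]-8:box[1]+8,box[2]-8:box[3]+8],t,cv2.TM_CCOEFF_NORMED); _,m,_,l=cv2.minMaxLoc(r)
    y=r[:,l[0]];x=r[l[1]]; sub=lambda v,i:i+.5*(v[i-1]-v[i+1])/(v[i-1]-2*v[i]+v[i+1]); print(m,sub(x,l[0])-8,sub(y,l[1])-8)
E
```

```text
0.8764598369598389 0.116461754 0.42413425
0.7724300622940063 0.24844551 0.7768898
```

```bash
python3 - <<'E'
from plant import eyes,workorder,sense
import cv2,numpy as np
a=cv2.imread("pics/top0.png"); b=eyes.read_camera("top")["img"]; cv2.imwrite("pics/top17.png",b)
for th in ["tape_measure","threadlock","caliper","duct_tape","torch","pliers","spacer_center"]: print(th,[(np.round(r["pixel"],1).tolist(),round(r["p"],2)) for r in eyes.find_in("top",th)][:1])
cv2.imwrite("pics/a17.png",cv2.resize(b[80:300,90:450],None,fx=2.2,fy=2.2,interpolation=cv2.INTER_CUBIC))
E
```

```text
tape_measure []
threadlock [([139.8, 168.1], 0.55)]
caliper [([287.0, 262.0], 0.68)]
duct_tape [([385.1, 134.4], 0.7)]
torch [([329.8, 96.0], 0.84)]
pliers [([375.9, 261.0], 0.63)]
spacer_center [([360.2, 208.7], 0.7)]
```

View pics/a17.png

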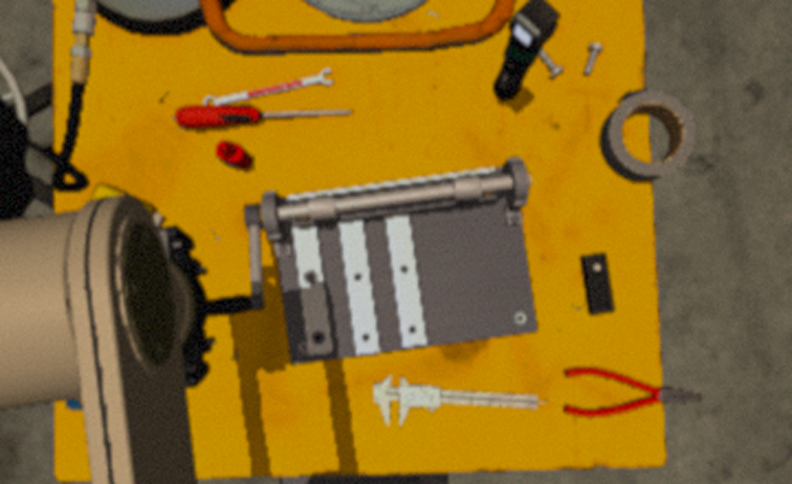

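The picture shows everything in place: the slats are evenly spaced and square, the lever is down where it started (arm end at crop 258,300), and the block is on the table right of the jig (597,283). The tools are where they were. The tape measure is partly hidden by the arm.

```bash
python3 -c "
from plant import workorder,sense
print(workorder.job_done()); print(sense()['time'])"
```

```text
the job is handed in; nothing more can be done
None
the job is handed in; nothing more can be done
```

I handed the job in at about 45 s of the 72 s. Both gaps are set with the block, the slats are clamped, and the block is on the table to the right of the jig.

**What I did:** I raised the lever to its stop and stood the block against the end bar. I pushed the first slat up to it until the force rose, then stepped the block over and pushed the second slat up lightly. After taking the block out, I swung the lever down until it met the stop at about 30 N.

**What went wrong:** While I was first lowering the block into the jig, the gripper touched something near the cam shaft. The highest contact force I read was about 18 N. The lever swung back to roughly 60° above level (about 42° short of fully raised). I set the block against the end bar, raised the lever fully again, and only then moved any slat.

**Last checks:**
- **Slats:** in the top view the centres are at about y = +56.8 and -1.3 mm, against +57 and -1 mm wanted. That puts them 58.1 mm apart, where 58 mm gives a 28 mm gap. Both are within about 0.15° of square, and their far ends are still under the bar.
- **Lever:** it matches its starting picture to under 1 pixel, about 1°.
- **Tools:** the ones in view have not moved by eye. The tape measure was partly hidden by the arm, so the network missed it. Its hit for the threadlock was wrong, but the bottle shows unmoved in the picture. The duct tape's position came out 6 pixels off, but the roll looks unmoved.

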